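# Nest the wash dippers in their holder and cam them tight

## Robot

A 7-joint arm with a two-finger parallel gripper is mounted at the origin on the work surface. World frame = base frame: x ahead of the robot, y to its left, z up, the work surface at z = 0. Lengths are in m, angles in rad, forces in N, time in s.
With the tool pointing down it reaches from about 0.4 to 0.875 m from the base axis. Payload 19.3 kg.
Tool frame: the origin (TCP) lies between the finger pads; the fingertips stand 22 mm ahead of it and the grasp point (between the pads) lies 3 mm ahead of it; z points along the fingers, y is the direction in which the jaws open and shut (so a half turn about z gives the same grasp; the last joint's range is limited). The gripper opens to 85 mm and grips with 20 to 120 N. Pads are 22 mm wide; open, the fingers measure 114 mm over their backs; the gripper's body (76 mm by 85 mm) begins 54 mm behind the grasp point. The pads swing forward as they close: fully open they stand 13 mm farther back than shut.
Start: joints at [-1.407, 0.521, -0.036, 1.599, 0.021, 1.021, -0.113], TCP at [0.145, 0.608, 0.253] pointing down, gripper open.
Joint ranges: [-2.91, 2.91], [-0.3, 2.13], [-1.5, 1.42], [0.17, 2.43], [-1.26, 4.41], [0.16, 1.93], [-2.52, 2.52]. Speed limits (rad/s): [1.89, 1.89, 2.39, 2.39, 3.01, 3.01, 3.01].

## Interface

Orientations are given as a unit quaternion [w, x, y, z].
In Python, from station import env gives the robot as it stands. The module is installed in compiled form; this text tells all that it offers.
- The arm moves only by the tool jog_arm, never from a script. Its argument "rows" is a list of rows, each an object with "offset": the shift along the world's x, y, z in mm, a list of three; "twist": the turn about the world's z in degrees; "fingers": the closure, from -1 (fully open) to 1 (shut), so that 0 is half open. In form: [{"offset": [tx, ty, tz], "twist": twist, "fingers": fingers}, ...]. A call has 1 to 20 rows; each row shifts and turns the commanded pose from where the row before left it; what a row does not reach is not made up. A row lasts 1/8 s, in which the tool goes at most 62.5 mm and 10.7 degrees, less where a joint would pass 70% of its speed; a pose out of reach is approached as far as the arm can. A call is refused whole if a number of a shift passes 62.5 or a number of a turn 10.7, either way. A call with a gripper value outside its range is refused whole. The fingers move at their own pace and stop on an object; "squeeze" is the grip in N (left out, the last holds). Time passes only in rows, so rows that do not move let the fingers close. It gives the time, the measured TCP pose, the force and the opening at its end, in the units of the state.
- env.state(): the state, without advancing time (a new reading comes with each control period).
- env.capture(name): name is "scene" or "side" or "wrist"; returns a dict with "image" (420x560x3 uint8, red, green, blue), "z_map" (420x560 float32, m along the optical axis (not along the pixel's ray), 0 where there is no reading), "fx", "fy", "cx", "cy" (pixels), "position" and "orientation" of the camera in the world; the wrist camera has in their place "hand_eye" (4x4, takes a point from camera to tool coordinates, whose origin is the TCP and whose axes are the flange's). Camera axes: x right, y up, looking along -z (the intrinsics and any distortion apply to the point x, -y, -z); pixel columns grow to the right and rows downward; lengths in m; the calibration is good to about 2 mm. A picture is of the moment at which its call begins: read the wrist's pose just before it.
- env.sign_off(): hands the job in, once; it reports no verdict.
The state is a dict: "time_s": time; "q": joint angles; "dq": joint speeds; "joint_efforts": joint torques, N m; "tool_pos": TCP position; "eef_rot": TCP orientation; "wrist_force": force on the tool from outside, world axes, zero at the start; "ft_torque": the same for the moment, N m; "opening": finger opening in m.
Only numpy, scipy, OpenCV 4.12 (cv2) and the standard library are available. Lean on these libraries where they do the work, as an engineer would, in place of code of your own. Each camera call takes 0.05 s, during which the arm holds its last target.

## Task

Lift the cast bracket out of the largest dipper and put it in the grey parts tray, draw the cam lever back, and stand the largest dipper on the holder between the two posts and the pad. Nest all the other dippers inside it by size, each one sitting flat and fully home, with their handles fanned out at least 40 mm apart at the grips; only then turn the cam lever just far enough to take up the gap, so that the largest dipper is held against both posts and the sprung pad is pressed back about 3 mm, without overrunning (never 8 mm or more). Leave the other things on the bench where they are.

Things in the scene. Friction and masses are not known exactly. Their poses are not given: they have to be found in the camera images.
- dipper_a_mid (a point): the largest dipper: a round straight-sided steel pan, 140 mm outside diameter, 60 mm high, wall 4 mm, floor 5 mm thick, with one black handle. This point is on the pan's axis, half-way up (30 mm above its underside). z is up out of the pan, +x points along the handle. The handle is a straight bar 12 mm thick and 30 mm high (from 60 to 90 mm above the underside, standing on the rim) that runs radially from the rim to 65 mm beyond it. A bracket lies in it at the start
- dipper_a_grip (a point): grasp point on that dipper's handle: 18 mm outside the rim (88 mm from the axis), half-way up the bar (75 mm above the underside), same axes; pinch the bar across its 12 mm thickness
- dipper_b_mid (a point): the second largest dipper: a round straight-sided steel pan, 116 mm outside diameter, 60 mm high, wall 4 mm, floor 5 mm thick, with one black handle. This point is on the pan's axis, half-way up (30 mm above its underside). z is up out of the pan, +x points along the handle. The handle is a straight bar 12 mm thick and 30 mm high (from 60 to 90 mm above the underside, standing on the rim) that runs radially from the rim to 65 mm beyond it. May be absent
- dipper_b_grip (a point): grasp point on that dipper's handle: 18 mm outside the rim (76 mm from the axis), half-way up the bar (75 mm above the underside), same axes; pinch the bar across its 12 mm thickness
- dipper_c_mid (a point): the third largest dipper: a round straight-sided steel pan, 92 mm outside diameter, 60 mm high, wall 4 mm, floor 5 mm thick, with one black handle. This point is on the pan's axis, half-way up (30 mm above its underside). z is up out of the pan, +x points along the handle. The handle is a straight bar 12 mm thick and 30 mm high (from 60 to 90 mm above the underside, standing on the rim) that runs radially from the rim to 65 mm beyond it. May be absent
- dipper_c_grip (a point): grasp point on that dipper's handle: 18 mm outside the rim (64 mm from the axis), half-way up the bar (75 mm above the underside), same axes; pinch the bar across its 12 mm thickness
- dipper_d_mid (a point): the smallest dipper: a round straight-sided steel pan, 68 mm outside diameter, 60 mm high, wall 4 mm, floor 5 mm thick, with one black handle. This point is on the pan's axis, half-way up (30 mm above its underside). z is up out of the pan, +x points along the handle. The handle is a straight bar 12 mm thick and 30 mm high (from 60 to 90 mm above the underside, standing on the rim) that runs radially from the rim to 65 mm beyond it. May be absent
- dipper_d_grip (a point): grasp point on that dipper's handle: 18 mm outside the rim (52 mm from the axis), half-way up the bar (75 mm above the underside), same axes; pinch the bar across its 12 mm thickness
- bracket_boss (a point): cast aluminium bracket: flat flange 80 x 40 x 8 mm (long along x) with an upright round boss of 26 mm diameter on its centre, 50 mm high in all; this point is on the boss's axis 30 mm above the underside, z up. It stands on the floor of the largest dipper at the start
- tray_in (a point): centre of the inner floor (5 mm above the bench) of the fixed grey open parts tray, inside 120 mm along its x, 160 mm along its y, walls 30 mm high
- seat (a point): the holder's seat: the point where the middle (half-way up) of the largest dipper is when it stands on the holder's plate (top 10 mm above the bench) touching both stops. The stops are two upright steel posts of 20 mm diameter, 38 mm above the plate, 80 mm from this axis at bearings of 134 and 226 degrees from +x. +x points from the seat to the cam clamp, z up. How far the stops stand from the clamp varies by up to 8 mm
- pivot (a point): on the upright turning axis of the cam lever, 80 mm above the bench, on the holder's +x side about 112 mm from the seat. Same x axis as the seat
- knob (a point): centre of the upright black grip knob at the lever's end: 18 mm diameter, from 60 to 106 mm above the bench (this point at 85 mm), 75 mm from the pivot. The steel lever arm below it is 16 mm wide with its top at 60 mm
- lever (a joint): cam lever angle in rad about the pivot, 0 (fully drawn back, arm at bearing -0.70 rad from the holder's +x) to 2.2, growing counter-clockwise seen from above (bearing = angle - 0.70). The eccentric moves the jaw with its rubber pad 11 mm per rad towards the seat; at 0 the pad's face is 28 mm from the pivot axis, 10 to 18 mm clear of a dipper standing against the stops. The lever stays where it is left; it takes about 6 to 10 N at the knob to turn
- pad (a joint): how far the sprung rubber pad on the jaw is pressed back, in m: 0 free, 0.012 fully in; spring 3 N per mm. It pushes on the largest dipper's wall 28 to 54 mm above the bench
- gear_big: large steel gear lying flat, 100 mm diameter; origin at its underside or middle; a bystander, leave it alone
- gear_small: small steel gear lying flat, 56 mm diameter, 30 mm high; origin at its underside or middle; a bystander, leave it alone
- hub: stepped steel hub, 90 mm diameter, 75 mm high; origin at its underside or middle; a bystander, leave it alone
- bearing: bearing ring, 60 mm diameter, 16 mm high; origin at its underside or middle; a bystander, leave it alone
- spray: black spray can, 64 mm diameter, 190 mm high; origin at its underside or middle; a bystander, leave it alone
- driver: screwdriver with a red handle, about 200 mm long; origin at its underside or middle; a bystander, leave it alone
- socket: steel socket standing up, 28 mm diameter, 45 mm high; origin at its underside or middle; a bystander, leave it alone

How it is judged:
On the way:
1. the largest dipper stands on the holder's plate at the seat, empty of the bracket, with all other present dippers nested flat in it, handles clear, and the pad still free (height (world z) of dipper_a_mid between 0.036 and 0.044 m and angle between dipper_a_mid's own z axis and vertical below 0.05 rad and horizontal distance between dipper_a_mid and seat below 0.02 m and horizontal distance between each of dipper_b_mid, dipper_c_mid, dipper_d_mid and dipper_a_mid below 0.034 m and z of dipper_b_mid in the frame of dipper_a_mid between 0.002 and 0.009 m and angle between each of dipper_b_mid, dipper_c_mid, dipper_d_mid's own z axis and vertical below 0.07 rad and z of dipper_c_mid in the frame of dipper_a_mid between 0.002 and 0.014 m and z of dipper_d_mid in the frame of dipper_a_mid between 0.002 and 0.019 m and horizontal distance between dipper_a_grip and dipper_b_grip above 0.04 m and horizontal distance between each of dipper_a_grip, dipper_b_grip and dipper_c_grip above 0.04 m and horizontal distance between each of dipper_a_grip, dipper_b_grip, dipper_c_grip and dipper_d_grip above 0.04 m and x of bracket_boss in the frame of tray_in between -0.06 and 0.06 m and y of bracket_boss in the frame of tray_in between -0.08 and 0.08 m and height (world z) of bracket_boss below 0.05 m and value of joint pad below 0.0008 m), for 0.3 s.
At the end, for the whole second after the job is handed in: bracket in the tray; largest dipper flat on the holder's plate within 7 mm of the seat; every other present dipper nested flat in it (within 4 mm of home, tilted under 4 degrees); handle grips over 40 mm apart from one another; the pad pressed back 1.5 to 5.5 mm (height (world z) of dipper_a_mid between 0.036 and 0.044 m and angle between dipper_a_mid's own z axis and vertical below 0.05 rad and horizontal distance between dipper_a_mid and seat below 0.007 m and horizontal distance between each of dipper_b_mid, dipper_c_mid, dipper_d_mid and dipper_a_mid below 0.034 m and z of dipper_b_mid in the frame of dipper_a_mid between 0.002 and 0.009 m and angle between each of dipper_b_mid, dipper_c_mid, dipper_d_mid's own z axis and vertical below 0.07 rad and z of dipper_c_mid in the frame of dipper_a_mid between 0.002 and 0.014 m and z of dipper_d_mid in the frame of dipper_a_mid between 0.002 and 0.019 m and horizontal distance between dipper_a_grip and dipper_b_grip above 0.04 m and horizontal distance between each of dipper_a_grip, dipper_b_grip and dipper_c_grip above 0.04 m and horizontal distance between each of dipper_a_grip, dipper_b_grip, dipper_c_grip and dipper_d_grip above 0.04 m and x of bracket_boss in the frame of tray_in between -0.06 and 0.06 m and y of bracket_boss in the frame of tray_in between -0.08 and 0.08 m and height (world z) of bracket_boss below 0.05 m and value of joint pad between 0.0015 and 0.0055 m); the robot touches nothing.
It fails at once if the cam is overrun: pad pressed back 8 mm or more (value of joint pad above 0.008 m).
It fails at once if a bystander is moved more than 50 mm (distance of any of gear_big, gear_small, hub, bearing, spray, driver, socket from where it was at the start of the episode above 0.05 m).
Of dipper_b, dipper_c, dipper_d only 2 to 3 are there at a start; the rules pass over those that are not, and their reading is None.
At some moment in a run one of dipper_b, dipper_c, dipper_d may be knocked a few centimetres aside while the robot is not near it.
It also fails if it takes over 210 s, if anything falls off the work surface, if the arm or the gripper's body presses on something with over 40 N, if the wrist force passes 120 N, or if a joint passes its speed limit or range.

## Working session

There is one attempt and no reset: what is moved stays moved. The work goes in short steps, Python scripts to look and compute and a tool call to move; the robot and the scene stay as the last step left them, time stands still between calls to the robot, and variables do not carry over. Pictures are saved under pics/ and viewed, and the job is handed in when it is done.

Besides the shell and the picture viewer there is one more tool, called after ">>>" as name(argument=value, ...) on one line, values as JSON. jog_arm: Moves the arm, as the interface text tells. Its arguments: {"type":"object","properties":{"rows":{"type":"array"},"squeeze":{"type":"number"}},"required":["rows"]}

```bash
mkdir -p pics; ls; cat > h.py <<'E'
from station import env
import numpy as np, cv2, json
from scipy.spatial.transform import Rotation as R
def rot(q): return R.from_quat([q[1],q[2],q[3],q[0]]).as_matrix()
def cap(name,fn=None):
    s=env.state(); c=env.capture(name)
    if name=="wrist":
        T=np.eye(4);T[:3,:3]=rot(s["eef_rot"]);T[:3,3]=s["tool_pos"]
        M=T@np.array(c["hand_eye"])
    else:
        M=np.eye(4);M[:3,:3]=rot(c["orientation"]);M[:3,3]=c["position"]
    c["M"]=M
    if fn: cv2.imwrite("pics/"+fn,c["image"][:,:,::-1])
    return c
def cloud(c):
    z=c["z_map"];h,w=z.shape;v,u=np.mgrid[:h,:w]
    P=np.stack([(u-c["cx"])/c["fx"]*z,-(v-c["cy"])/c["fy"]*z,-z],-1)
    W=P@c["M"][:3,:3].T+c["M"][:3,3]
    W[z==0]=np.nan
    return W
def ray(c,u,v,zp):
    d=c["M"][:3,:3]@np.array([(u-c["cx"])/c["fx"],-(v-c["cy"])/c["fy"],-1]);o=c["M"][:3,3]
    return o+d*(zp-o[2])/d[2]
E
python3 - <<'E'
from h import *
print(env.state())
for n in["scene","side","wrist"]:
    c=cap(n,n+"0.png");print(n,{k:v for k,v in c.items() if k not in("image","z_map")})
    np.savez(n+"0.npz",W=cloud(c),im=c["image"])
E
```

```text
pics
{'time_s': 0.0, 'q': array([-1.40718214,  0.52200564, -0.0363381 ,  1.59997904,  0.02122082,
        1.02115466, -0.11277389]), 'dq': array([-3.92043356e-05, -1.83303031e-03,  3.14442725e-03, -1.98276514e-04,
       -7.46559093e-04, -4.29622499e-04, -2.18577791e-04]), 'joint_efforts': array([-1.46565359e-03, -9.27100182e+01,  1.97923489e+00, -3.69919395e+01,
        1.77752436e-02,  8.40157358e-03, -2.11135250e-05]), 'tool_pos': array([0.1447671 , 0.60767788, 0.25274122]), 'eef_rot': array([-1.93388164e-05,  1.16623186e-01,  9.93176065e-01, -5.80175013e-04]), 'wrist_force': array([ 0.3403437 , -0.3684495 ,  0.02193927]), 'ft_torque': array([-0.0078852 ,  0.02272037,  0.00093917]), 'opening': 0.08528795129647677}
scene {'fx': 399.90091039312057, 'fy': 399.90091039312057, 'cx': 283.9688365307058, 'cy': 206.83645907910122, 'position': array([1.17512674, 0.43167198, 0.90101756]), 'orientation': array([0.41462658, 0.16596483, 0.32346486, 0.83421278]), 'M': array([[-0.60108095, -0.584406  ,  0.54513422,  1.17512674],
       [ 0.79914117, -0.44691056,  0.40205018,  0.43167198],
       
[... 718 characters left out ...]
'hand_eye': array([[ 6.35381901e-04,  9.55248640e-01,  2.95803368e-01,
         7.55593545e-02],
       [ 9.99998990e-01, -2.30934186e-04, -1.40222099e-03,
         1.65481513e-03],
       [-1.27115858e-03,  2.95803960e-01, -9.55247822e-01,
        -1.21059954e-01],
       [ 0.00000000e+00,  0.00000000e+00,  0.00000000e+00,
         1.00000000e+00]]), 'M': array([[ 2.31092051e-01, -9.29355095e-01, -2.87915909e-01,
         7.16505396e-02],
       [ 9.72931855e-01,  2.20821515e-01,  6.81282897e-02,
         6.26966769e-01],
       [ 2.62653934e-04, -2.95866465e-01,  9.55229274e-01,
         3.73844852e-01],
       [ 0.00000000e+00,  0.00000000e+00,  0.00000000e+00,
         1.00000000e+00]])}
```

View pics/scene0.png

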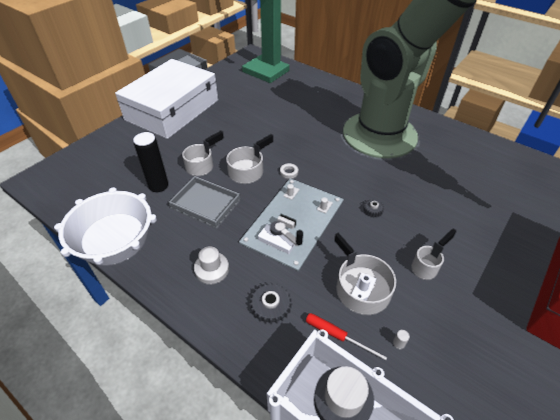

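View pics/side0.png

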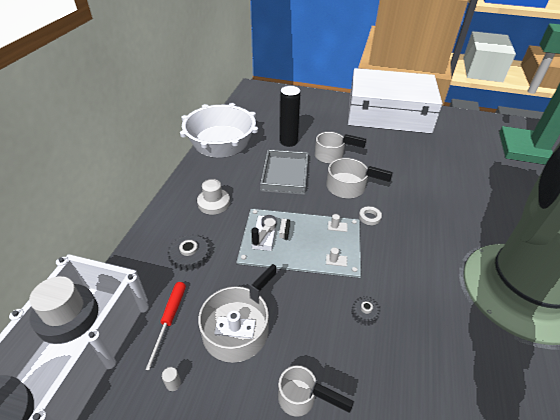

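View pics/wrist0.png

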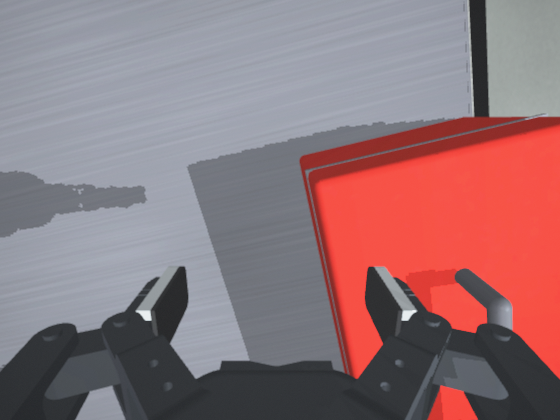

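```bash
python3 - <<'E'
from h import *
for n in["scene","side"]:
    d=np.load(n+"0.npz");W=d["W"];im=d["im"].astype(int)
    z=W[...,2]
    m=((z>0.012)&(z<0.2)&(np.hypot(W[...,0],W[...,1])<1.0)&(W[...,0]>0.2)).astype(np.uint8)
    k,l,st,ce=cv2.connectedComponentsWithStats(m,connectivity=4)
    print(n)
    for i in range(1,k):
        if st[i,4]<60: continue
        p=W[l==i];zz=np.percentile(p[:,2],98)
        print(i,st[i,:5],"mean",p.mean(0).round(3),"min",p.min(0).round(3),"max",p.max(0).round(3),zz.round(3))
E
```

```text
scene
1 [ 115   59  102   78 5002] mean [ 0.394 -0.683  0.094] min [ 0.2   -0.845  0.012] max [ 0.523 -0.593  0.127] 0.124
3 [182 130  41  43 828] mean [ 0.52  -0.396  0.048] min [ 0.423 -0.447  0.012] max [ 0.581 -0.351  0.094] 0.091
4 [ 133  132   35   58 1225] mean [ 0.689 -0.42   0.121] min [ 0.649 -0.469  0.012] max [ 0.712 -0.401  0.195] 0.193
5 [226 134  47  47 998] mean [ 0.445 -0.257  0.046] min [ 0.337 -0.32   0.012] max [ 0.517 -0.202  0.093] 0.09
6 [280 163  18  14 130] mean [ 0.375 -0.142  0.016] min [ 0.346 -0.171  0.012] max [ 0.406 -0.114  0.02 ] 0.019
7 [168 176  72  50 765] mean [ 0.648 -0.26   0.024] min [ 0.568 -0.355  0.012] max [ 0.723 -0.167  0.035] 0.033
14 [285 183  15  15 113] mean [ 0.458 -0.071  0.027] min [ 0.425 -0.106  0.012] max [ 0.475 -0.053  0.05 ] 0.05
25 [  88  187   68   76 2742] mean [ 0.855 -0.374  0.043] min [ 0.768 -0.486  0.012] max [ 0.962 -0.239  0.081] 0.078
63 [319 196  13  17 115] mean [0.446 0.043 0.029] min [0.411 0.01  0.012] max [0.464 0.057 0.051] 0.05
89 [363 199  21  17 238] mean [0.359 0.162 0.021] min [0.324 0.129 0.012] max [0
[... 2300 characters left out ...]
0.092] min [0.819 0.258 0.012] max [0.964 0.553 0.174] 0.172
531 [ 198  263   78   98 2306] mean [0.611 0.265 0.047] min [0.546 0.092 0.012] max [0.686 0.347 0.094] 0.091
609 [145 282  40  88 648] mean [0.76  0.284 0.022] min [0.745 0.206 0.012] max [0.782 0.405 0.03 ] 0.028
610 [352 297  28  27 536] mean [0.356 0.166 0.022] min [0.326 0.131 0.012] max [0.385 0.193 0.034] 0.032
611 [214 311  41  27 707] mean [0.616 0.277 0.025] min [0.575 0.248 0.012] max [0.659 0.3   0.059] 0.058
612 [ 278  366   75   49 1498] mean [0.438 0.381 0.058] min [0.364 0.34  0.012] max [0.494 0.408 0.094] 0.092
613 [161 367  19  23 302] mean [0.689 0.416 0.039] min [0.678 0.4   0.012] max [0.706 0.427 0.049] 0.048
```

```bash
cat > fit.py <<'E'
from h import *
from scipy.optimize import least_squares
def ringfit(P,c0,r,it=4):
    c=np.array(c0,float)
    for k in range(it):
        d=np.hypot(*(P-c).T)-r
        Q=P[abs(d)<(0.012 if k==0 else 0.006)]
        if len(Q)<8: return None
        c=least_squares(lambda c:np.hypot(*(Q-c).T)-r,c,loss="soft_l1",f_scale=0.002).x
    d=np.hypot(*(Q-c).T)-r
    return c,len(Q),d.std()
def handle(W,c,Rr,z0,zlo=0.070,zhi=0.096):
    p=W[np.isfinite(W[...,2])]
    d=np.hypot(*(p[:,:2]-c).T)
    q=p[(p[:,2]>z0+zlo)&(p[:,2]<z0+zhi)&(d<Rr+0.075)&(d>Rr-0.002)]
    return q
E
python3 - <<'E'
from fit import *
g={"A":((.614,.28),.070),"B":((.458,-.255),.058),"C":((.535,-.395),.046),"D":((.465,.375),.034)}
for n in["scene","side"]:
    W=np.load(n+"0.npz")["W"];p=W[np.isfinite(W[...,2])]
    for k,(c0,Rr) in g.items():
        m=(abs(p[:,2]-.059)<.004)&(np.hypot(*(p[:,:2]-c0).T)<Rr+.03)
        f=ringfit(p[m][:,:2],c0,Rr-.002)
        print(n,k,len(p[m]),f)
        if f is None: continue
        q=handle(W,f[0],Rr,0.0)
        if len(q)<5: continue
        t=q[q[:,2]>.086][:,:2]; v=t.mean(0)-f[0]
        print("  handle",len(q),"bear",np.degrees(np.arctan2(v[1],v[0])).round(1),"r",np.hypot(*(t-f[0]).T).min().round(3),np.hypot(*(t-f[0]).T).max().round(3),"z",q[:,2].max())
    # posts
    for c0 in[(.455,-.07),(.44,.043)]:
        m=(p[:,2]>.044)&(p[:,2]<.055)&(np.hypot(*(p[:,:2]-c0).T)<.03)
        print(" post",m.sum(),p[m][:,:2].mean(0),p[m].min(0),p[m].max(0))
    m=(p[:,2]>.1)&(p[:,2]<.11)&(np.hypot(*(p[:,:2]-(.63,.017)).T)<.1)
    print(" knob",m.sum(),p[m][:,:2].mean(0),p[m].min(0),p[m].max(0))
    m=(p[:,2]>.012)&(p[:,2]<.1)&(np.hypot(*(p[:,:2]-(.61,.017)).T)<.1)
    h=np.histogram(p[m][:,2],bins=np.arange(.01,.1,.005));print(h[0])
E
python3 - <<'E'
import cv2
import numpy as np
a=cv2.imread('pics/scene0.png')[170:310,220:420]
b=cv2.imread('pics/side0.png')[190:360,190:390]
cv2.imwrite('pics/z1.png',cv2.resize(a,None,fx=4,fy=4,interpolation=2))
cv2.imwrite('pics/z2.png',cv2.resize(b,None,fx=3.5,fy=3.5,interpolation=2))
E
```

```text
scene A 363 (array([0.61659306, 0.27510864]), 327, np.float64(0.0015028337389715526))
  handle 174 bear -112.2 r 0.068 0.134 z 0.09332994263923777
scene B 157 (array([ 0.45816215, -0.26069568]), 155, np.float64(0.0018502322073761278))
  handle 222 bear -140.8 r 0.056 0.133 z 0.09380919846853308
scene C 127 (array([ 0.53408595, -0.40026734]), 125, np.float64(0.0019557455383403003))
  handle 125 bear 172.1 r 0.044 0.11 z 0.09380919846853308
scene D 137 (array([0.46119006, 0.372527  ]), 137, np.float64(0.0015969798540304211))
  handle 134 bear 168.5 r 0.032 0.1 z 0.09334121670609097
 post 26 [ 0.46373919 -0.07306812] [ 0.45432011 -0.08212561  0.04491203] [ 0.47357869 -0.06370473  0.05042308]
 post 30 [0.44808903 0.04030447] [0.4369842  0.03093661 0.04500168] [0.45726218 0.04870825 0.05086354]
 knob 36 [0.63297424 0.08033845] [0.6243247  0.07256717 0.10037996] [0.64110205 0.08765463 0.1087021 ]
[246  55  37  75 308  24  18  32 105 143 137  11   9   7   7  10   7]
side A 631 (array([0.61599046, 0.27711002]), 537, np.float64(0.0013380808490646838))
  handle 240 bear -112.9 r 0.068 0.135 z 0.09353657917847236
side B 202 (array([ 0.45833537, -0.25832107]), 200, np.float64(0.0017171572927131404))
  handle 356 bear -141.6 r 0.057 0.133 z 0.09470416607751486
side C 130 (array([ 0.53436895, -0.3975007 ]), 128, np.float64(0.002129142726403291))
  handle 182 bear 172.8 r 0.045 0.121 z 0.09583206025716706
side D 292 (array([0.46030167, 0.37506596]), 292, np.float64(0.0012842007527547224))
  handle 471 bear 168.7 r 0.032 0.098 z 0.09368918481767996
 post 40 [ 0.46230996 -0.0705821 ] [ 0.45289081 -0.081934    0.04451362] [ 0.47153374 -0.0624092   0.05171889]
 post 49 [0.44729383 0.0435295 ] [0.43765341 0.03186283 0.04438109] [0.45645887 0.0512765  0.05158547]
 knob 47 [0.6314977  0.08224144] [0.62386847 0.07228511 0.10014953] [0.63922217 0.08872479 0.1087123 ]
[565  49  31  29 195  28  14  21  95 126 200  15  12  12  12  11  12]
```

View pics/z1.png

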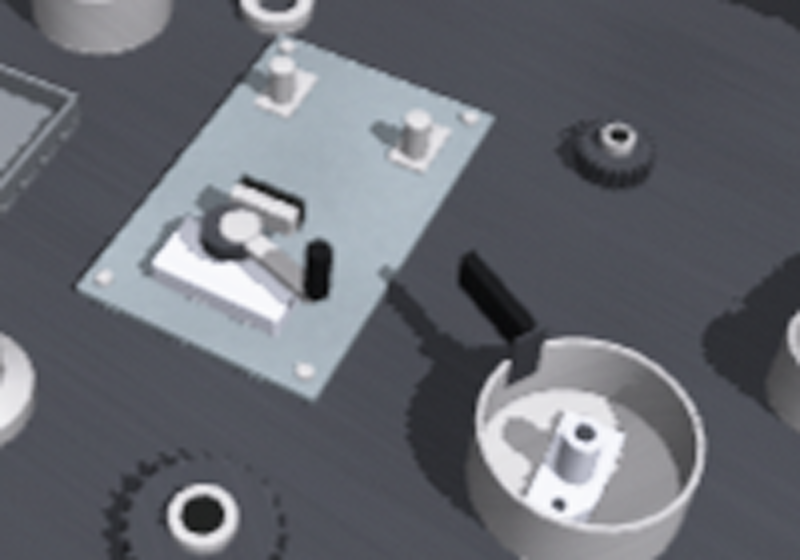

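View pics/z2.png

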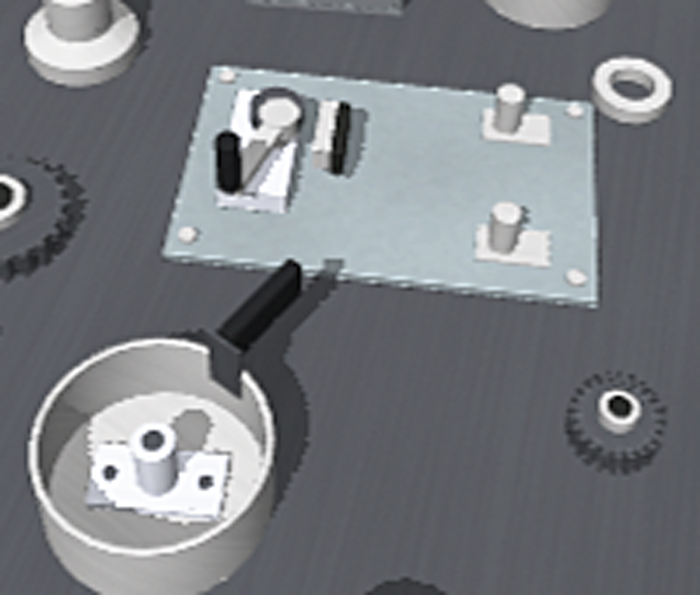

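```bash
python3 - <<'E'
from fit import *
for n in["scene","side"]:
    d=np.load(n+"0.npz");W=d["W"];p=W[np.isfinite(W[...,2])]
    m=(p[:,2]>.050)&(p[:,2]<.058)&(np.hypot(*(p[:,:2]-(.616,.276)).T)<.055)
    print(n,"boss",m.sum(),p[m].mean(0),p[m].min(0),p[m].max(0))
    m=(p[:,2]>.010)&(p[:,2]<.017)&(np.hypot(*(p[:,:2]-(.616,.276)).T)<.06)
    print(" flange",cv2.minAreaRect((p[m][:,:2]*1000).astype(np.float32)))
    m=(p[:,2]>.026)&(p[:,2]<.033)&(abs(p[:,0]-.648)<.1)&(abs(p[:,1]+.26)<.12)
    print(" tray",m.sum(),cv2.minAreaRect((p[m][:,:2]*1000).astype(np.float32)))
    # lever arm & pivot
    m=(p[:,2]>.052)&(p[:,2]<.068)&(np.hypot(*(p[:,:2]-(.6215,.0073)).T)<.09)
    q=p[m];print(" lever",len(q));
    for lo in(.052,.056,.060,.064):
        s=q[(q[:,2]>lo)&(q[:,2]<lo+.004)];print(lo,len(s),s.mean(0),s.min(0),s.max(0))
E
```

```text
scene boss 82 [0.61791044 0.27312475 0.05426869] [0.60416833 0.260306   0.05000198] [0.62845283 0.28527311 0.05783765]
 flange ((607.0250244140625, 280.595703125), (88.74052429199219, 65.2881851196289), 14.961986541748047)
 tray 327 ((624.2755737304688, -273.2615661621094), (179.74429321289062, 190.39476013183594), 10.509268760681152)
 lever 369
0.052 104 [0.59162295 0.00581009 0.05398922] [ 0.56679322 -0.02361871  0.05200433] [0.64248044 0.07712786 0.05597762]
0.056 119 [0.62254979 0.01980074 0.05842855] [ 0.57254068 -0.02244348  0.05601486] [0.64137699 0.07646356 0.05999248]
0.06 121 [0.62269847 0.01522666 0.06152152] [ 0.60254151 -0.01989256  0.06000164] [0.64187563 0.08273715 0.06391666]
0.064 25 [0.62461964 0.03539111 0.06517087] [ 0.60860497 -0.00410662  0.06416599] [0.64138549 0.08780993 0.06789513]
side boss 120 [0.61619402 0.27551534 0.05562279] [0.60475894 0.26183781 0.05012056] [0.62940351 0.28770859 0.05794874]
 flange ((617.2002563476562, 274.48822021484375), (80.43154907226562, 41.26432800292969), 9.259848594665527)
 tray 301 ((624.3125, -269.3097839355469), (177.05551147460938, 188.8502960205078), 9.416138648986816)
 lever 420
0.052 125 [0.58643353 0.00794656 0.05445583] [ 0.56780231 -0.02431013  0.0520695 ] [0.63756923 0.0808908  0.05599182]
0.056 84 [0.60953397 0.01770643 0.058139  ] [ 0.57021688 -0.02211824  0.05603724] [0.63963292 0.08279614 0.0599991 ]
0.06 187 [0.62310193 0.01865581 0.0618679 ] [ 0.60280958 -0.01836935  0.06000114] [0.64220963 0.08740123 0.06393032]
0.064 24 [0.6213766  0.03427599 0.06535934] [6.05461581e-01 2.43320338e-04 6.40563369e-02] [0.63993906 0.09037805 0.06786063]
```

>>> jog_arm(rows=[{"offset": [40, -28, 0], "twist": 0, "fingers": -0.18}, {"offset": [40, -28, 0], "twist": 0, "fingers": -0.18}, {"offset": [40, -28, 0], "twist": 0, "fingers": -0.18}, {"offset": [40, -28, 0], "twist": 0, "fingers": -0.18}, {"offset": [40, -28, 0], "twist": 0, "fingers": -0.18}, {"offset": [40, -28, 0], "twist": 0, "fingers": -0.18}, {"offset": [0, 0, 0], "twist": 0, "fingers": -0.18}], squeeze=60)

```text
time_s: 1.02
tool_pos: [0.388, 0.4372, 0.2532]
eef_rot: [0.001, 0.119, 0.993, -0.001]
wrist_force: [-0.3, 1.5, 0.1]
opening: 0.0505
```

```bash
python3 - <<'E'
from h import *
s=env.state()
for k in("time_s","q","tool_pos","eef_rot","wrist_force","opening"):print(k,np.round(s[k],4))
E
```

```text
time_s 1.025
q [-0.9576  0.4571  0.0146  1.7118 -0.006   0.9732  0.3903]
tool_pos [0.388  0.4372 0.2532]
eef_rot [ 6.000e-04  1.194e-01  9.928e-01 -5.000e-04]
wrist_force [-0.3432  1.5414  0.0805]
opening 0.0505
```

>>> jog_arm(rows=[{"offset": [40, -28, 0], "twist": 0, "fingers": -0.18}, {"offset": [40, -28, 0], "twist": 0, "fingers": -0.18}, {"offset": [40, -28, 0], "twist": 0, "fingers": -0.18}, {"offset": [40, -28, 0], "twist": 0, "fingers": -0.18}, {"offset": [40, -28, 0], "twist": 0, "fingers": -0.18}, {"offset": [29, -23, 0], "twist": 0, "fingers": -0.18}, {"offset": [0, 0, -50], "twist": 0, "fingers": -0.18}, {"offset": [0, 0, -50], "twist": 0, "fingers": -0.18}, {"offset": [0, 0, 0], "twist": 0, "fingers": -0.18}])

```text
time_s: 2.15
tool_pos: [0.6116, 0.277, 0.15]
eef_rot: [-0.003, 0.116, 0.993, -0.002]
wrist_force: [0.3, 0.7, 0.6]
opening: 0.0504
```

```bash
python3 - <<'E'
from h import *
c=cap("wrist","w1.png");W=cloud(c)
p=W[np.isfinite(W[...,2])]
m=(p[:,2]>.050)&(p[:,2]<.058)&(np.hypot(*(p[:,:2]-(.616,.276)).T)<.05)
print("boss",m.sum(),p[m].mean(0),p[m].min(0),p[m].max(0)); print(env.state()["tool_pos"])
E
```

```text
boss 895 [0.61618482 0.27734691 0.05548557] [0.60413367 0.26445491 0.05018366] [0.62956015 0.29004683 0.0578805 ]
[0.61310328 0.27744292 0.15290918]
```

View pics/w1.png

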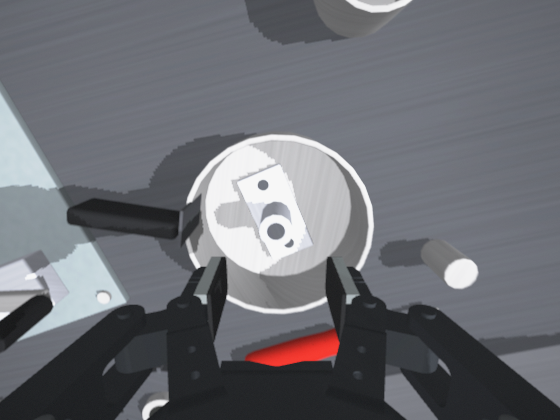

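>>> jog_arm(rows=[{"offset": [3, -1, -35], "twist": 0, "fingers": -0.18}, {"offset": [0, 0, -35], "twist": 0, "fingers": -0.18}, {"offset": [0, 0, -25], "twist": 0, "fingers": -0.18}, {"offset": [0, 0, -11], "twist": 0, "fingers": -0.18}, {"offset": [0, 0, 0], "twist": 0, "fingers": -0.18}, {"offset": [0, 0, 0], "twist": 0, "fingers": -0.18}])

```text
time_s: 2.95
tool_pos: [0.6177, 0.2765, 0.049]
eef_rot: [0.001, 0.117, 0.993, 0.001]
wrist_force: [-0.4, -0.1, -0.1]
opening: 0.0505
```

>>> jog_arm(rows=[{"offset": [-1, 0, -4], "twist": 0, "fingers": -0.1}, {"offset": [0, 0, 0], "twist": 0, "fingers": 1}, {"offset": [0, 0, 0], "twist": 0, "fingers": 1}, {"offset": [0, 0, 0], "twist": 0, "fingers": 1}, {"offset": [0, 0, 0], "twist": 0, "fingers": 1}, {"offset": [0, 0, 10], "twist": 0, "fingers": 1}, {"offset": [0, 0, 30], "twist": 0, "fingers": 1}, {"offset": [0, 0, 50], "twist": 0, "fingers": 1}, {"offset": [0, 0, 50], "twist": 0, "fingers": 1}, {"offset": [0, 0, 0], "twist": 0, "fingers": 1}])

```text
time_s: 4.2
tool_pos: [0.6175, 0.2766, 0.1879]
eef_rot: [0.003, 0.117, 0.993, 0.002]
wrist_force: [0.3, 0.1, -2.9]
opening: 0.0245
```

>>> jog_arm(rows=[{"offset": [3, -45, 0], "twist": 0, "fingers": 1}, {"offset": [3, -45, 0], "twist": 0, "fingers": 1}, {"offset": [3, -45, 0], "twist": 0, "fingers": 1}, {"offset": [3, -45, 0], "twist": 0, "fingers": 1}, {"offset": [3, -45, 0], "twist": 0, "fingers": 1}, {"offset": [3, -45, 0], "twist": 0, "fingers": 1}, {"offset": [3, -45, 0], "twist": 0, "fingers": 1}, {"offset": [2, -45, 0], "twist": 0, "fingers": 1}, {"offset": [2, -45, 0], "twist": 0, "fingers": 1}, {"offset": [2, -45, 0], "twist": 0, "fingers": 1}, {"offset": [2, -45, 0], "twist": 0, "fingers": 1}, {"offset": [0, -40, 0], "twist": 0, "fingers": 1}, {"offset": [0, 0, 0], "twist": 0, "fingers": 1}, {"offset": [0, 0, 0], "twist": 0, "fingers": 1}])

```text
time_s: 5.95
tool_pos: [0.6446, -0.2583, 0.1826]
eef_rot: [-0.001, 0.117, 0.993, 0.0]
wrist_force: [0.4, 0.4, -1.7]
opening: 0.0245
```

```bash
python3 - <<'E'
from h import *
s=env.state();print(s["q"],s["tool_pos"])
c=cap("wrist","w2.png")
E
```

```text
[ 0.25909856  0.70699429  0.06145252  1.46109344 -0.04883602  0.97613739
  1.67033234] [ 0.64456888 -0.25834482  0.18258747]
```

View pics/w2.png

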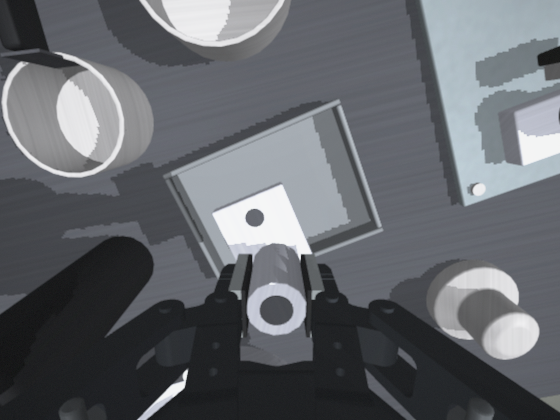

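>>> jog_arm(rows=[{"offset": [0, 0, -45], "twist": 0, "fingers": 1}, {"offset": [0, 0, -45], "twist": 0, "fingers": 1}, {"offset": [0, 0, -30], "twist": 0, "fingers": 1}, {"offset": [0, 0, -12], "twist": 0, "fingers": 1}, {"offset": [0, 0, 0], "twist": 0, "fingers": 1}, {"offset": [0, 0, -3], "twist": 0, "fingers": 1}, {"offset": [0, 0, 0], "twist": 0, "fingers": 1}])

```text
time_s: 6.88
tool_pos: [0.6452, -0.2591, 0.0492]
eef_rot: [0.001, 0.117, 0.993, -0.0]
wrist_force: [0.3, -0.1, -1.7]
opening: 0.0245
```

>>> jog_arm(rows=[{"offset": [0, 0, -2], "twist": 0, "fingers": 1}, {"offset": [0, 0, 0], "twist": 0, "fingers": -0.1}, {"offset": [0, 0, 0], "twist": 0, "fingers": -0.1}, {"offset": [0, 0, 0], "twist": 0, "fingers": -0.1}, {"offset": [0, 0, 30], "twist": 0, "fingers": -0.1}, {"offset": [0, 0, 60], "twist": 0, "fingers": -0.1}, {"offset": [0, 0, 60], "twist": 0, "fingers": -0.1}, {"offset": [-2, 50, 0], "twist": 0, "fingers": -0.1}, {"offset": [-2, 50, 0], "twist": 0, "fingers": -0.1}, {"offset": [-2, 50, 0], "twist": 0, "fingers": -0.1}, {"offset": [-2, 50, 0], "twist": 0, "fingers": -0.1}, {"offset": [-2, 50, 0], "twist": 0, "fingers": -0.1}, {"offset": [-2, 50, 0], "twist": 0, "fingers": -0.1}, {"offset": [0, 40, 0], "twist": 0, "fingers": -0.1}, {"offset": [0, 0, 0], "twist": 0, "fingers": -0.1}, {"offset": [0, 0, 0], "twist": 0, "fingers": -0.1}])

```text
time_s: 8.88
tool_pos: [0.6329, 0.0802, 0.1964]
eef_rot: [0.0, 0.117, 0.993, -0.0]
wrist_force: [0.5, -0.1, -0.5]
opening: 0.0469
```

```bash
python3 - <<'E'
from h import *
s=env.state();print(s["q"],s["tool_pos"])
c=cap("wrist","w3.png");W=cloud(c);p=W[np.isfinite(W[...,2])]
m=(p[:,2]>.1)&(p[:,2]<.11)&(np.hypot(*(p[:,:2]-(.632,.08)).T)<.04)
print(m.sum(),p[m].mean(0),p[m].min(0),p[m].max(0))
for n in("scene","side"):
    c=cap(n,n+"1.png");W=cloud(c);p=W[np.isfinite(W[...,2])]
    m=(p[:,2]>.02)&(p[:,2]<.06)&(abs(p[:,0]-.646)<.06)&(abs(p[:,1]+.26)<.08)
    q=p[m&(p[:,2]>.045)];print("boss",q.mean(0),p[m].max(0))
E
```

```text
[-0.2531724   0.60359702  0.05136038  1.62014696 -0.03590336  0.91876795
  1.14746878] [0.63286602 0.08021747 0.19636604]
457 [0.63107155 0.08329742 0.10604519] [0.62310662 0.07438917 0.10011573] [0.64069633 0.09172511 0.10819318]
boss [ 0.64779641 -0.25860001  0.05361441] [ 0.70592754 -0.18043692  0.05900068]
boss [ 0.64595336 -0.25507015  0.05438049] [ 0.70597651 -0.18007877  0.05924475]
```

View pics/w3.png

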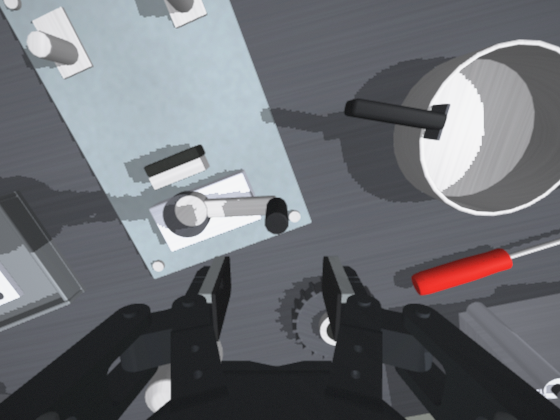

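View pics/side1.png

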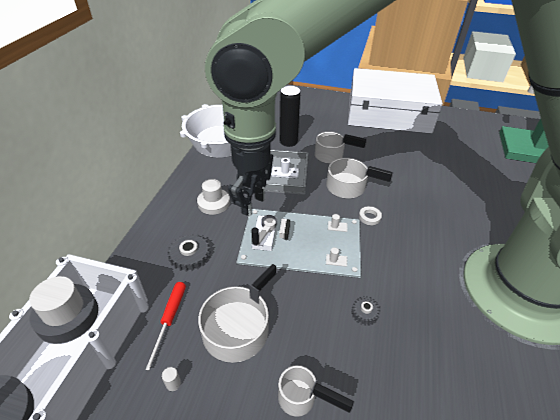

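```bash
python3 - <<'E'
from h import *
c=cap("wrist");W=cloud(c)
for (u,v) in [(191,210),(175,210),(205,210),(191,198),(240,207)]: print(u,v,W[v,u].round(4), c["image"][v,u])
p=W[185:240,160:220].reshape(-1,3);im=c["image"][185:240,160:220].reshape(-1,3)
m=(p[:,2]>.055)&(im.min(1)>120);q=p[m];print(len(q),q.mean(0),np.median(q,0),q.min(0),q.max(0))
th=np.radians(np.arange(82,-33,-10));pv=np.array([.6215,.0073])
k=pv+.075*np.c_[np.cos(th),np.sin(th)];print((k*1000).round(1).tolist())
print((np.diff(k,axis=0)*1000).round(1).tolist())
E
```

```text
191 210 [0.6178 0.0087 0.0617] [167 168 170]
175 210 [ 0.6147 -0.0053  0.0607] [108 110 114]
205 210 [0.6206 0.0207 0.0619] [231 231 233]
191 198 [0.6072 0.0126 0.0633] [228 228 230]
240 207 [0.6252 0.0511 0.0615] [174 174 176]
1133 [0.61955392 0.01269087 0.06173089] [0.61911183 0.01224964 0.06208873] [ 0.59213008 -0.01703257  0.05502009] [0.64281519 0.03459694 0.06471081]
[[631.9, 81.6], [644.7, 78.6], [656.7, 73.5], [667.7, 66.4], [677.2, 57.5], [685.1, 47.0], [691.0, 35.4], [694.9, 22.9], [696.5, 9.9], [695.8, -3.1], [692.8, -15.9], [687.7, -27.9]]
[[12.7, -2.9], [12.0, -5.1], [11.0, -7.1], [9.6, -8.9], [7.9, -10.4], [5.9, -11.6], [3.8, -12.5], [1.6, -13.0], [-0.7, -13.1], [-2.9, -12.7], [-5.1, -12.0]]
```

>>> jog_arm(rows=[{"offset": [-1, 2, -50], "twist": 0, "fingers": -0.1}, {"offset": [0, 0, -40], "twist": 0, "fingers": -0.1}, {"offset": [0, 0, -18], "twist": 0, "fingers": -0.1}, {"offset": [0, 0, 0], "twist": 0, "fingers": -0.1}, {"offset": [0, 0, 0], "twist": 0, "fingers": 1}, {"offset": [0, 0, 0], "twist": 0, "fingers": 1}, {"offset": [0, 0, 0], "twist": 0, "fingers": 1}], squeeze=40)

```text
time_s: 9.95
tool_pos: [0.6323, 0.0809, 0.09]
eef_rot: [0.001, 0.117, 0.993, -0.001]
wrist_force: [-4.5, -10.1, 9.6]
opening: 0.017
```

>>> jog_arm(rows=[{"offset": [6, -1, 0], "twist": -5, "fingers": 1}, {"offset": [6, -2, 0], "twist": -5, "fingers": 1}, {"offset": [6, -2, 0], "twist": -5, "fingers": 1}, {"offset": [6, -3, 0], "twist": -5, "fingers": 1}, {"offset": [0, 0, 0], "twist": 0, "fingers": 1}])

```text
time_s: 10.58
tool_pos: [0.6564, 0.0718, 0.0901]
eef_rot: [0.001, 0.289, 0.957, -0.001]
wrist_force: [-4.0, -15.0, 9.1]
opening: 0.017
```

>>> jog_arm(rows=[{"offset": [5, -5, 0], "twist": -5, "fingers": 1}, {"offset": [5, -5, 0], "twist": -5, "fingers": 1}, {"offset": [5, -4, 0], "twist": -5, "fingers": 1}, {"offset": [4, -5, 0], "twist": -5, "fingers": 1}, {"offset": [4, -5, 0], "twist": -5, "fingers": 1}, {"offset": [4, -5, 0], "twist": -5, "fingers": 1}, {"offset": [3, -6, 0], "twist": -5, "fingers": 1}, {"offset": [3, -6, 0], "twist": -5, "fingers": 1}, {"offset": [0, 0, 0], "twist": 0, "fingers": 1}])

```text
time_s: 11.7
tool_pos: [0.6887, 0.0322, 0.09]
eef_rot: [0.0, 0.599, 0.801, -0.001]
wrist_force: [-8.1, -6.6, 11.3]
opening: 0.0172
```

>>> jog_arm(rows=[{"offset": [1, -7, 0], "twist": -5, "fingers": 1}, {"offset": [1, -7, 0], "twist": -5, "fingers": 1}, {"offset": [1, -7, 0], "twist": -5, "fingers": 1}, {"offset": [0, -7, 0], "twist": -5, "fingers": 1}, {"offset": [0, -7, 0], "twist": -5, "fingers": 1}, {"offset": [0, -7, 0], "twist": -5, "fingers": 1}, {"offset": [0, 0, 0], "twist": 0, "fingers": 1}])

```text
time_s: 12.58
tool_pos: [0.6916, -0.0077, 0.09]
eef_rot: [-0.001, 0.785, 0.619, 0.0]
wrist_force: [-10.3, 0.5, 12.2]
opening: 0.0173
```

```bash
python3 - <<'E'
import numpy as np
from scipy.optimize import least_squares
P=np.array([(.6323,.0809),(.6564,.0718),(.6887,.0322),(.6916,-.0077)])
c=least_squares(lambda c:np.hypot(*(P-c).T)-.075,[.62,.007]).x
print(c,np.hypot(*(P-c).T),np.degrees(np.arctan2(*(P-c).T[::-1])))
for b in(-20,-28,-33,-36):print(b,c+.075*np.array([np.cos(np.radians(b)),np.sin(np.radians(b))]))
E
```

```text
[0.61805429 0.00727602] [0.07498954 0.07505823 0.07491342 0.07505499] [ 79.04900928  59.27757088  19.43296777 -11.50970703]
-20 [ 0.68853124 -0.01837549]
-28 [ 0.68427536 -0.02793435]
-33 [ 0.68095459 -0.03357191]
-36 [ 0.67873057 -0.03680787]
```

>>> jog_arm(rows=[{"offset": [-1, -6, 0], "twist": -5, "fingers": 1}, {"offset": [-2, -6, 0], "twist": -5, "fingers": 1}, {"offset": [-3, -6, 0], "twist": -5, "fingers": 1}, {"offset": [-4, -6, 0], "twist": -5, "fingers": 1}, {"offset": [-1, -2, 0], "twist": -1, "fingers": 1}, {"offset": [0, 0, 0], "twist": 0, "fingers": 1}])

```text
time_s: 13.32
tool_pos: [0.6814, -0.0328, 0.0901]
eef_rot: [-0.001, 0.884, 0.467, 0.001]
wrist_force: [-3.8, 3.7, 9.3]
opening: 0.0173
```

>>> jog_arm(rows=[{"offset": [0, 0, 0], "twist": 0, "fingers": 0}, {"offset": [0, 0, 0], "twist": 0, "fingers": 0}, {"offset": [0, 0, 0], "twist": 0, "fingers": 0}, {"offset": [0, 0, 55], "twist": 0, "fingers": 0}, {"offset": [0, 0, 55], "twist": 0, "fingers": 0}, {"offset": [-20, 45, 0], "twist": 3, "fingers": 0}, {"offset": [-20, 45, 0], "twist": 3, "fingers": 0}, {"offset": [-20, 45, 0], "twist": 3, "fingers": 0}, {"offset": [-20, 45, 0], "twist": 3, "fingers": 0}, {"offset": [-20, 48, 0], "twist": 0, "fingers": 0}, {"offset": [0, 0, 0], "twist": 0, "fingers": 0}, {"offset": [0, 0, 0], "twist": 0, "fingers": 0}])

```text
time_s: 14.82
tool_pos: [0.581, 0.1936, 0.1984]
eef_rot: [0.0, 0.831, 0.556, 0.0]
wrist_force: [0.5, -0.4, -0.2]
opening: 0.0427
```

```bash
cat > look.py <<'E'
from fit import *
import sys
G={"A":.070,"B":.058,"C":.046,"D":.034}
def find(c,k,c0,zu=0.0,rad=.03):
    W=cloud(c);p=W[np.isfinite(W[...,2])];Rr=G[k]
    m=(abs(p[:,2]-zu-.0595)<.004)&(np.hypot(*(p[:,:2]-c0).T)<Rr+rad)
    if m.sum()<10: return None
    f=ringfit(p[m][:,:2],p[m][:,:2].mean(0) if rad>.03 else c0,Rr-.002)
    if f is None: return None
    q=handle(W,f[0],Rr,zu);t=q[q[:,2]>zu+.086][:,:2]
    if len(t)<5: return f,None
    v=t-f[0];r=np.hypot(*v.T);t=t[r>Rr+.005];
    l=cv2.fitLine(t.astype(np.float32),cv2.DIST_L2,0,.001,.001).ravel();d=l[:2]
    mid=t.mean(0)
    if d@(mid-f[0])<0:d=-d
    b1=np.degrees(np.arctan2(*(mid-f[0])[::-1]));b2=np.degrees(np.arctan2(d[1],d[0]))
    u=d; g=mid+u*((Rr+.018)-(mid-f[0])@u)
    return f[0].round(4),f[1],round(float(f[2]),4),"bear",round(float(b1),1),round(float(b2),1),"rmax",np.hypot(*(t-f[0]).T).max().round(3),"grip",g.round(4),"ztop",np.percentile(q[:,2],95).round(4)
E
python3 - <<'E'
from look import *
s=env.state();print(s["q"],s["tool_pos"])
for n in("wrist","scene","side"):
    c=cap(n,n+"2.png");print(n)
    for k,c0 in dict(A=(.616,.276),B=(.458,-.26),C=(.534,-.399),D=(.461,.374)).items():
        if n=="wrist" and k!="A":continue
        print(k,find(c,k,np.array(c0)))
E
```

```text
[-0.80211549  0.63835732  0.58495203  1.70965641 -0.42477019  0.92305233
 -0.43778597] [0.58096369 0.19361709 0.19841341]
wrist
A (array([0.6161, 0.2778]), 3355, 0.0013, 'bear', -112.3, -112.2, 'rmax', np.float64(0.134), 'grip', array([0.5827, 0.1964]), 'ztop', np.float64(0.0913))
scene
A (array([0.6164, 0.275 ]), 321, 0.0016, 'bear', -112.1, -112.2, 'rmax', np.float64(0.133), 'grip', array([0.5834, 0.1934]), 'ztop', np.float64(0.0917))
B (array([ 0.4585, -0.2606]), 152, 0.0017, 'bear', -134.4, -56.7, 'rmax', np.float64(0.133), 'grip', array([ 0.4424, -0.3621]), 'ztop', np.float64(0.092))
C (array([ 0.5345, -0.3999]), 122, 0.0021, 'bear', 172.4, 173.2, 'rmax', np.float64(0.109), 'grip', array([ 0.4711, -0.3913]), 'ztop', np.float64(0.0919))
D (array([0.4612, 0.3726]), 143, 0.0016, 'bear', 168.4, 169.1, 'rmax', np.float64(0.099), 'grip', array([0.4103, 0.3832]), 'ztop', np.float64(0.0917))
side
A (array([0.616 , 0.2771]), 512, 0.0014, 'bear', -112.8, -111.9, 'rmax', np.float64(0.136), 'grip', array([0.5816, 0.1961]), 'ztop', np.float64(0.092))
B (array([ 0.458 , -0.2583]), 194, 0.0018, 'bear', -143.7, -57.7, 'rmax', np.float64(0.133), 'grip', array([ 0.4396, -0.3599]), 'ztop', np.float64(0.0923))
C (array([ 0.5345, -0.3976]), 128, 0.0019, 'bear', 171.8, 171.9, 'rmax', np.float64(0.11), 'grip', array([ 0.4712, -0.3884]), 'ztop', np.float64(0.092))
D (array([0.4604, 0.3749]), 282, 0.0013, 'bear', 168.6, 168.6, 'rmax', np.float64(0.098), 'grip', array([0.4094, 0.3852]), 'ztop', np.float64(0.092))
```

View pics/wrist2.png

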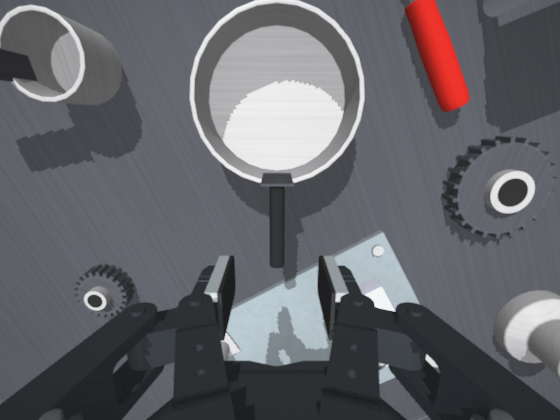

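>>> jog_arm(rows=[{"offset": [2, 5, -50], "twist": 0, "fingers": 0}, {"offset": [0, 0, -45], "twist": 0, "fingers": 0}, {"offset": [0, 0, -25], "twist": 0, "fingers": 0}, {"offset": [0, 0, 0], "twist": 0, "fingers": 0}, {"offset": [0, 0, 0], "twist": 0, "fingers": 0}, {"offset": [0, 0, 0], "twist": 0, "fingers": 1}, {"offset": [0, 0, 0], "twist": 0, "fingers": 1}, {"offset": [0, 0, 0], "twist": 0, "fingers": 1}, {"offset": [0, 0, 0], "twist": 0, "fingers": 1}], squeeze=120)

```text
time_s: 16.1
tool_pos: [0.5833, 0.1991, 0.0795]
eef_rot: [0.0, 0.831, 0.556, 0.001]
wrist_force: [-1.8, -1.1, 10.4]
opening: 0.0101
```

>>> jog_arm(rows=[{"offset": [0, 0, 10], "twist": 0, "fingers": 1}, {"offset": [0, 0, 20], "twist": 0, "fingers": 1}, {"offset": [0, 0, 35], "twist": 0, "fingers": 1}, {"offset": [0, 0, 35], "twist": 0, "fingers": 1}, {"offset": [0, 0, 0], "twist": 0, "fingers": 1}, {"offset": [0, 0, 0], "twist": 0, "fingers": 1}])

```text
time_s: 16.85
tool_pos: [0.5825, 0.1992, 0.1785]
eef_rot: [-0.0, 0.831, 0.556, 0.0]
wrist_force: [-0.3, 0.2, -3.1]
opening: 0.0103
```

```bash
python3 - <<'E'
from look import *
s=env.state();print(s["q"],s["tool_pos"],s["wrist_force"])
for n in("wrist","side"):
    c=cap(n,n+"3.png");W=cloud(c);p=W[np.isfinite(W[...,2])]
    m=(np.hypot(*(p[:,:2]-(.616,.277)).T)<.075)&(p[:,2]>.13)&(p[:,2]<.19)
    q=p[m];
    # rim plane: fit using points near ring
    q=q[abs(np.hypot(*(q[:,:2]-(.616,.277)).T)-.068)<.01]
    h=q[q[:,2]>np.percentile(q[:,2],60)]
    u=np.array([np.cos(np.radians(-112.3)),np.sin(np.radians(-112.3))])
    t=(q[:,:2]-(.616,.277))@u
    for lo in np.arange(-.07,.07,.02):
        z=q[(t>lo)&(t<lo+.02),2]
        if len(z):print(n,lo.round(3),len(z),np.percentile(z,95).round(4))
E
```

```text
[-0.79779547  0.66733509  0.57070271  1.71565214 -0.44486768  0.89092748
 -0.43018675] [0.58254042 0.1991641  0.17853452] [-0.30210247  0.24916858 -3.05260928]
wrist -0.05 2610 0.1594
wrist -0.03 3814 0.1596
wrist -0.01 3157 0.1597
wrist 0.01 2826 0.1597
wrist 0.03 2969 0.1598
wrist 0.05 6095 0.1871
wrist 0.07 871 0.1897
side -0.07 370 0.1596
side -0.05 210 0.1597
side -0.03 191 0.1592
side -0.01 179 0.1599
side 0.01 171 0.1599
side 0.03 174 0.1598
side 0.05 470 0.1823
side 0.07 33 0.1896
```

View pics/side3.png

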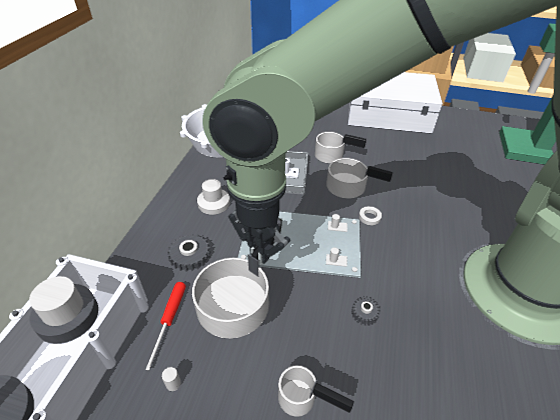

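>>> jog_arm(rows=[{"offset": [-10, -36, 0], "twist": 3, "fingers": 1}, {"offset": [-10, -36, 0], "twist": 3, "fingers": 1}, {"offset": [-10, -36, 0], "twist": 3, "fingers": 1}, {"offset": [-10, -36, 0], "twist": 3, "fingers": 1}, {"offset": [-10, -36, 0], "twist": 3, "fingers": 1}, {"offset": [-10, -36, 0], "twist": 0, "fingers": 1}, {"offset": [-10, -36, 0], "twist": 0, "fingers": 1}, {"offset": [-11, -38, 0], "twist": 0, "fingers": 1}, {"offset": [0, 0, 0], "twist": 0, "fingers": 1}, {"offset": [0, 0, 0], "twist": 0, "fingers": 1}])

```text
time_s: 18.2
tool_pos: [0.5018, -0.0906, 0.1779]
eef_rot: [-0.0, 0.751, 0.66, -0.0]
wrist_force: [0.2, 1.6, -3.1]
opening: 0.0105
```

```bash
python3 - <<'E'
from look import *
s=env.state();print(s["q"],s["tool_pos"],s["wrist_force"])
for n in("wrist","side","scene"):
    c=cap(n,n+"4.png")
    print(n,find(c,"A",np.array([.5145,-.007]),zu=.0995))
    W=cloud(c);p=W[np.isfinite(W[...,2])]
    for c0 in((.4625,-.072),(.4477,.042)):
        q=p[(p[:,2]>.044)&(p[:,2]<.052)&(np.hypot(*(p[:,:2]-c0).T)<.02)]
        if len(q): print(len(q),q.mean(0).round(4),((q.min(0)+q.max(0))/2).round(4))
E
```

```text
[-0.31246651  0.49661515  0.50623178  1.99083185 -0.34991934  0.73988619
  0.27534805] [ 0.50180294 -0.0906322   0.17792339] [ 0.16656391  1.60051637 -3.14870262]
wrist (array([ 0.5133, -0.0044]), 7127, 0.0014, 'bear', -97.4, -96.9, 'rmax', np.float64(0.117), 'grip', array([ 0.5019, -0.0917]), 'ztop', np.float64(0.1937))
side (array([ 0.5133, -0.0058]), 354, 0.0014, 'bear', -97.1, -61.6, 'rmax', np.float64(0.115), 'grip', array([ 0.5122, -0.1064]), 'ztop', np.float64(0.1937))
50 [0.4475 0.0433 0.0478] [0.4471 0.0427 0.0477]
scene (array([ 0.5136, -0.0076]), 223, 0.0016, 'bear', -97.0, -137.7, 'rmax', np.float64(0.124), 'grip', array([ 0.4846, -0.1064]), 'ztop', np.float64(0.1934))
26 [0.4476 0.0406 0.0474] [0.4477 0.0408 0.0476]
```

View pics/scene4.png

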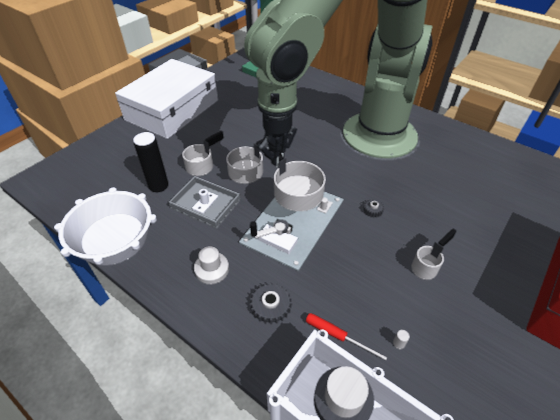

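>>> jog_arm(rows=[{"offset": [1, 0, -30], "twist": 0, "fingers": 1}, {"offset": [0, 0, -30], "twist": 0, "fingers": 1}, {"offset": [0, 0, -18], "twist": 0, "fingers": 1}, {"offset": [0, 0, -5], "twist": 0, "fingers": 1}, {"offset": [0, 0, 0], "twist": 0, "fingers": 1}, {"offset": [0, 0, -3], "twist": 0, "fingers": 1}, {"offset": [0, 0, -1], "twist": 0, "fingers": 1}, {"offset": [0, 0, 0], "twist": 0, "fingers": 1}])

```text
time_s: 19.35
tool_pos: [0.5029, -0.091, 0.0915]
eef_rot: [0.0, 0.751, 0.66, 0.0]
wrist_force: [-0.2, -1.0, -3.1]
opening: 0.0106
```

>>> jog_arm(rows=[{"offset": [0, 0, -1], "twist": 0, "fingers": 1}, {"offset": [0, 0, -1], "twist": 0, "fingers": 1}, {"offset": [0, 0, 0], "twist": 0, "fingers": 1}])

```text
time_s: 19.73
tool_pos: [0.5029, -0.0911, 0.0895]
eef_rot: [0.0, 0.751, 0.66, 0.0]
wrist_force: [-0.8, 0.1, 3.7]
opening: 0.0108
```

>>> jog_arm(rows=[{"offset": [-2, 0, 0], "twist": 0, "fingers": 1}, {"offset": [0, 0, 0], "twist": 0, "fingers": 1}, {"offset": [-1, 0, 0], "twist": 0, "fingers": 1}, {"offset": [0, 0, 0], "twist": 0, "fingers": 1}])

```text
time_s: 20.23
tool_pos: [0.5001, -0.091, 0.0895]
eef_rot: [0.0, 0.751, 0.66, 0.0]
wrist_force: [3.1, -0.3, 5.2]
opening: 0.0104
```

>>> jog_arm(rows=[{"offset": [-1, 0, 0], "twist": 0, "fingers": 1}, {"offset": [0, 0, 0], "twist": 0, "fingers": 1}, {"offset": [-1, 0, 0], "twist": 0, "fingers": 1}, {"offset": [0, 0, 0], "twist": 0, "fingers": 1}])

```text
time_s: 20.72
tool_pos: [0.4981, -0.091, 0.0895]
eef_rot: [0.0, 0.751, 0.66, 0.0]
wrist_force: [3.4, 0.4, 6.3]
opening: 0.01
```

>>> jog_arm(rows=[{"offset": [-1, 0, 0], "twist": 0, "fingers": 1}, {"offset": [0, 0, 0], "twist": 0, "fingers": 1}])

```text
time_s: 20.98
tool_pos: [0.4976, -0.0911, 0.0895]
eef_rot: [0.001, 0.751, 0.66, 0.001]
wrist_force: [6.2, 0.3, 3.7]
opening: 0.0102
```

>>> jog_arm(rows=[{"offset": [-1, 0, 0], "twist": 0, "fingers": 1}, {"offset": [0, 0, 0], "twist": 0, "fingers": 1}])

```text
time_s: 21.22
tool_pos: [0.4971, -0.0912, 0.0897]
eef_rot: [0.001, 0.751, 0.66, 0.001]
wrist_force: [9.2, -0.6, 3.0]
opening: 0.0105
```

```bash
python3 - <<'E'
from look import *
s=env.state();print(s["q"],s["tool_pos"],s["wrist_force"])
for n in("wrist","side","scene"):
    c=cap(n,n+"5.png")
    print(n,find(c,"A",np.array([.5105,-.007]),zu=.010))
    W=cloud(c);p=W[np.isfinite(W[...,2])]
    for c0 in((.4625,-.072),(.4477,.042)):
        q=p[(p[:,2]>.044)&(p[:,2]<.052)&(np.hypot(*(p[:,:2]-c0).T)<.013)]
        if len(q): print(len(q),q.mean(0).round(4),((q.min(0)+q.max(0))/2).round(4))
E
```

```text
[-0.22402394  0.63164465  0.39315367  2.0530449  -0.45696775  0.53774429
  0.36848141] [ 0.49708759 -0.09117507  0.08967007] [ 9.16178937 -0.57550627  3.00777521]
wrist (array([ 0.5093, -0.0049]), 8089, 0.0014, 'bear', -97.9, -97.2, 'rmax', np.float64(0.117), 'grip', array([ 0.4972, -0.0921]), 'ztop', np.float64(0.1052))
428 [ 0.4603 -0.0731  0.0483] [ 0.4615 -0.0721  0.0483]
378 [0.4453 0.0404 0.0483] [0.4485 0.0386 0.048 ]
side (array([ 0.5097, -0.0069]), 349, 0.0015, 'bear', -97.8, -78.2, 'rmax', np.float64(0.119), 'grip', array([ 0.499, -0.099]), 'ztop', np.float64(0.104))
6 [ 0.4598 -0.0751  0.0486] [ 0.4626 -0.0718  0.0488]
52 [0.4484 0.0422 0.0483] [0.4487 0.0414 0.0481]
scene (array([ 0.5097, -0.0091]), 245, 0.0017, 'bear', -96.2, -172.2, 'rmax', np.float64(0.123), 'grip', array([ 0.4331, -0.0982]), 'ztop', np.float64(0.1043))
8 [ 0.4687 -0.0628  0.0489] [ 0.4688 -0.0634  0.0484]
21 [0.4451 0.0412 0.0471] [0.446  0.0405 0.0471]
```

View pics/wrist5.png

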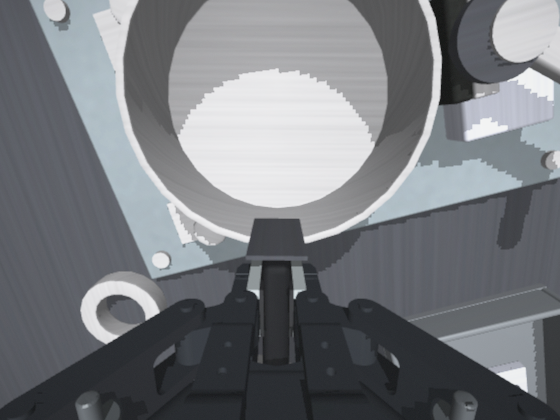

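>>> jog_arm(rows=[{"offset": [0, 0, 0], "twist": 0, "fingers": 0.3}, {"offset": [0, 0, 0], "twist": 0, "fingers": 0.3}, {"offset": [0, 0, 0], "twist": 0, "fingers": 0.3}, {"offset": [0, 0, 30], "twist": 0, "fingers": 0.3}, {"offset": [0, 0, 40], "twist": 0, "fingers": 0.3}, {"offset": [0, 0, 40], "twist": 0, "fingers": 0}, {"offset": [-16, -36, 0], "twist": -9, "fingers": 0}, {"offset": [-16, -36, 0], "twist": -9, "fingers": 0}, {"offset": [-16, -36, 0], "twist": -9, "fingers": 0}, {"offset": [-16, -36, 0], "twist": -9, "fingers": 0}, {"offset": [-16, -36, 0], "twist": -8, "fingers": 0}, {"offset": [-16, -34, 0], "twist": 0, "fingers": 0}, {"offset": [0, 0, 0], "twist": 0, "fingers": 0}, {"offset": [0, 0, 0], "twist": 0, "fingers": 0}])

```text
time_s: 23.12
tool_pos: [0.3999, -0.3045, 0.1991]
eef_rot: [-0.0, 0.944, 0.331, -0.0]
wrist_force: [-0.9, 0.2, -0.2]
opening: 0.0427
```

```bash
sed -i 's/    v=t-f\[0\];r=np.hypot(\*v.T);t=t\[r>Rr+.005\];/    v=t-f[0];r=np.hypot(*v.T);t=t[(r>Rr+.005)\&(r<Rr+.05)]; v=t-f[0]; a=np.arctan2(v[:,1],v[:,0]); h,e=np.histogram(a,bins=72,range=(-np.pi,np.pi)); a0=e[h.argmax()]+.0436; t=t[abs(np.angle(np.exp(1j*(a-a0))))<.25]/' look.py
python3 - <<'E'
from look import *
s=env.state();print(s["q"],s["tool_pos"],s["wrist_force"])
for n in("wrist","side","scene"):
    c=cap(n,n+"6.png");print(n)
    print(find(c,"A",np.array([.5105,-.007]),zu=.010))
    print(find(c,"B",np.array([.458,-.26])))
E
```

```text
[-0.00753322  0.50998826  0.74112976  1.99786969 -0.47239051  0.81099236
  0.10818666] [ 0.39989855 -0.30446789  0.19912189] [-0.90832236  0.19218033 -0.16399654]
wrist
None
(array([ 0.4575, -0.258 ]), 2478, 0.0013, 'bear', 171.2, 171.2, 'rmax', np.float64(0.108), 'grip', array([ 0.3824, -0.2464]), 'ztop', np.float64(0.0913))
side
(array([ 0.5099, -0.0067]), 351, 0.0015, 'bear', -98.1, -97.9, 'rmax', np.float64(0.118), 'grip', array([ 0.4974, -0.0938]), 'ztop', np.float64(0.1026))
(array([ 0.4582, -0.2583]), 191, 0.0017, 'bear', 170.7, 172.9, 'rmax', np.float64(0.107), 'grip', array([ 0.3831, -0.2457]), 'ztop', np.float64(0.0922))
scene
(array([ 0.5103, -0.0091]), 234, 0.0017, 'bear', -97.6, -97.4, 'rmax', np.float64(0.119), 'grip', array([ 0.4987, -0.0963]), 'ztop', np.float64(0.1017))
(array([ 0.4582, -0.2606]), 149, 0.0018, 'bear', 170.7, 170.0, 'rmax', np.float64(0.107), 'grip', array([ 0.3832, -0.2484]), 'ztop', np.float64(0.0921))
```

View pics/wrist6.png

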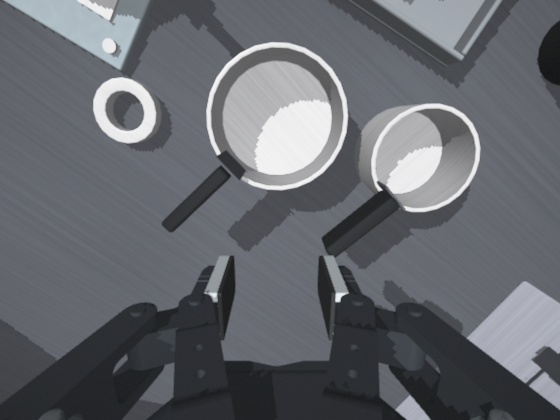

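>>> jog_arm(rows=[{"offset": [-3, 12, 0], "twist": -10, "fingers": 0}, {"offset": [-3, 12, 0], "twist": -10, "fingers": 0}, {"offset": [-3, 12, 0], "twist": -10, "fingers": 0}, {"offset": [-3, 12, 0], "twist": -10, "fingers": 0}, {"offset": [-2, 9, 0], "twist": -8, "fingers": 0}, {"offset": [0, 0, 0], "twist": 0, "fingers": 0}, {"offset": [0, 0, 0], "twist": 0, "fingers": 0}])

```text
time_s: 24.15
tool_pos: [0.3861, -0.248, 0.1993]
eef_rot: [0.0, 0.997, -0.08, 0.0]
wrist_force: [0.5, -0.8, 0.2]
opening: 0.043
```

```bash
python3 - <<'E'
from look import *
s=env.state();print(s["q"],s["tool_pos"],s["wrist_force"])
for n in("wrist",):
    c=cap(n,n+"7.png");print(n)
    print(find(c,"B",np.array([.458,-.26])))
E
```

```text
[-0.28744899  0.54688094  1.01018217  2.10894253 -0.64000045  0.82933871
 -0.61547078] [ 0.38613277 -0.24800636  0.19934418] [ 0.50240584 -0.8272327   0.24910626]
wrist
(array([ 0.4571, -0.2578]), 2454, 0.0013, 'bear', 171.3, 171.6, 'rmax', np.float64(0.108), 'grip', array([ 0.382 , -0.2462]), 'ztop', np.float64(0.0914))
```

View pics/wrist7.png

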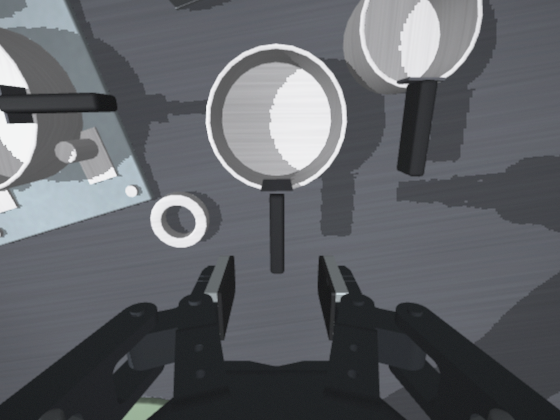

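>>> jog_arm(rows=[{"offset": [0, 1, -50], "twist": 0, "fingers": 0}, {"offset": [0, 0, -45], "twist": 0, "fingers": 0}, {"offset": [0, 0, -25], "twist": 0, "fingers": 0}, {"offset": [0, 0, 0], "twist": 0, "fingers": 0}, {"offset": [0, 0, 0], "twist": 0, "fingers": 0}, {"offset": [0, 0, 0], "twist": 0, "fingers": 1}, {"offset": [0, 0, 0], "twist": 0, "fingers": 1}, {"offset": [0, 0, 0], "twist": 0, "fingers": 1}, {"offset": [0, 0, 0], "twist": 0, "fingers": 1}, {"offset": [0, 0, 10], "twist": 0, "fingers": 1}, {"offset": [0, 0, 30], "twist": 0, "fingers": 1}, {"offset": [0, 0, 50], "twist": 0, "fingers": 1}, {"offset": [0, 0, 40], "twist": 0, "fingers": 1}, {"offset": [0, 0, 0], "twist": 0, "fingers": 1}, {"offset": [0, 0, 0], "twist": 0, "fingers": 1}])

```text
time_s: 26.08
tool_pos: [0.3858, -0.2465, 0.2091]
eef_rot: [-0.0, 0.997, -0.082, -0.0]
wrist_force: [0.6, 0.3, -1.9]
opening: 0.01
```

```bash
python3 - <<'E'
from look import *
s=env.state();print(s["q"],s["tool_pos"],s["wrist_force"])
for n in("wrist","side","scene"):
    c=cap(n,n+"8.png");print(n)
    for z in(.12,.13):print(find(c,"B",np.array([.458,-.26]),zu=z))
E
```

```text
[-0.30756971  0.53211888  1.03168919  2.10209535 -0.61941611  0.84896649
 -0.63719017] [ 0.38576771 -0.24648376  0.20908469] [ 0.59829513  0.25320939 -1.85365879]
wrist
(array([ 0.4564, -0.2564]), 4047, 0.0005, 'bear', 157.2, -147.4, 'rmax', np.float64(0.09), 'grip', array([ 0.3629, -0.2513]), 'ztop', np.float64(0.2152))
(array([ 0.457 , -0.2566]), 7059, 0.0013, 'bear', 170.8, 169.0, 'rmax', np.float64(0.105), 'grip', array([ 0.3819, -0.2446]), 'ztop', np.float64(0.2249))
side
(array([ 0.4571, -0.2569]), 205, 0.0015, 'bear', 164.8, -168.1, 'rmax', np.float64(0.108), 'grip', array([ 0.3746, -0.2342]), 'ztop', np.float64(0.2149))
(array([ 0.4571, -0.2573]), 191, 0.0017, 'bear', 168.2, -166.0, 'rmax', np.float64(0.108), 'grip', array([ 0.3739, -0.2379]), 'ztop', np.float64(0.2203))
scene
(array([ 0.4576, -0.2594]), 166, 0.0017, 'bear', 161.0, -177.8, 'rmax', np.float64(0.103), 'grip', array([ 0.3806, -0.2349]), 'ztop', np.float64(0.2142))
(array([ 0.4575, -0.2598]), 134, 0.0019, 'bear', 160.3, 115.8, 'rmax', np.float64(0.077), 'grip', array([ 0.3818, -0.212 ]), 'ztop', np.float64(0.2226))
```

>>> jog_arm(rows=[{"offset": [10, 34, 0], "twist": 7, "fingers": 1}, {"offset": [10, 34, 0], "twist": 7, "fingers": 1}, {"offset": [10, 34, 0], "twist": 7, "fingers": 1}, {"offset": [10, 34, 0], "twist": 6, "fingers": 1}, {"offset": [10, 34, 0], "twist": 6, "fingers": 1}, {"offset": [12, 32, 0], "twist": 6, "fingers": 1}, {"offset": [0, 0, 0], "twist": 0, "fingers": 1}, {"offset": [0, 0, 0], "twist": 0, "fingers": 1}])

```text
time_s: 27.22
tool_pos: [0.4474, -0.0457, 0.209]
eef_rot: [0.0, 0.967, 0.255, -0.0]
wrist_force: [-0.6, 0.4, -0.9]
opening: 0.0101
```

```bash
python3 - <<'E'
from look import *
s=env.state();print(s["q"],s["tool_pos"],s["wrist_force"])
for n in("wrist","side","scene"):
    c=cap(n,n+"9.png");print(n)
    print(find(c,"B",np.array([.510,-.008]),zu=.13))
    print(find(c,"A",np.array([.510,-.008]),zu=.01))
E
```

```text
[-0.70766246  0.45179802  0.89721508  2.11824768 -0.49760265  0.79471621
 -0.55436249] [ 0.44739659 -0.0456695   0.20896069] [-0.61687774  0.3677564  -0.94246281]
wrist
(array([ 0.5104, -0.0087]), 6955, 0.0013, 'bear', -150.6, -149.0, 'rmax', np.float64(0.104), 'grip', array([ 0.4441, -0.0459]), 'ztop', np.float64(0.2247))
None
side
(array([ 0.5105, -0.0097]), 286, 0.0016, 'bear', -162.2, 174.7, 'rmax', np.float64(0.079), 'grip', array([ 0.4323, -0.0294]), 'ztop', np.float64(0.2243))
((array([ 0.50988751, -0.00714382]), 231, np.float64(0.0014588359391184242)), None)
scene
(array([ 0.5111, -0.0119]), 189, 0.0017, 'bear', -150.8, -147.4, 'rmax', np.float64(0.107), 'grip', array([ 0.4445, -0.0489]), 'ztop', np.float64(0.2241))
(array([ 0.51  , -0.0092]), 163, 0.0016, 'bear', -97.2, -105.2, 'rmax', np.float64(0.12), 'grip', array([ 0.5007, -0.0978]), 'ztop', np.float64(0.1013))
```

View pics/scene9.png

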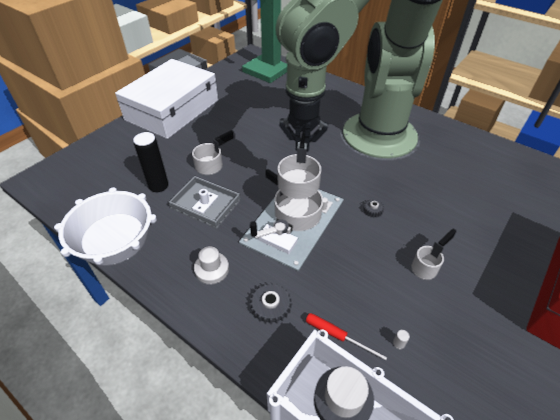

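>>> jog_arm(rows=[{"offset": [-1, 2, -40], "twist": 0, "fingers": 1}, {"offset": [0, 0, -30], "twist": 0, "fingers": 1}, {"offset": [0, 0, -20], "twist": 0, "fingers": 1}, {"offset": [0, 0, -15], "twist": 0, "fingers": 1}, {"offset": [0, 0, -5], "twist": 0, "fingers": 1}, {"offset": [0, 0, 0], "twist": 0, "fingers": 1}, {"offset": [0, 0, -2], "twist": 0, "fingers": 1}, {"offset": [0, 0, 0], "twist": 0, "fingers": 1}])

```text
time_s: 28.38
tool_pos: [0.447, -0.043, 0.0975]
eef_rot: [0.0, 0.967, 0.256, 0.0]
wrist_force: [-0.7, -0.6, -0.9]
opening: 0.01
```

>>> jog_arm(rows=[{"offset": [0, 0, -1], "twist": 0, "fingers": 1}, {"offset": [0, 0, -1], "twist": 0, "fingers": 1}, {"offset": [0, 0, 0], "twist": 0, "fingers": 1}])

```text
time_s: 28.75
tool_pos: [0.4469, -0.043, 0.0953]
eef_rot: [-0.0, 0.967, 0.255, 0.0]
wrist_force: [-0.0, 0.8, -0.2]
opening: 0.0102
```

>>> jog_arm(rows=[{"offset": [0, 0, -1], "twist": 0, "fingers": 1}, {"offset": [0, 0, 0], "twist": 0, "fingers": 1}])

```text
time_s: 29.0
tool_pos: [0.4468, -0.0431, 0.0951]
eef_rot: [-0.0, 0.967, 0.255, 0.0]
wrist_force: [-10.5, 1.4, 35.4]
opening: 0.0104
```

>>> jog_arm(rows=[{"offset": [0, 0, 1], "twist": 0, "fingers": 1}, {"offset": [0, 0, 0], "twist": 0, "fingers": 0.3}, {"offset": [0, 0, 0], "twist": 0, "fingers": 0.3}, {"offset": [0, 0, 0], "twist": 0, "fingers": 0.3}, {"offset": [0, 0, 30], "twist": 0, "fingers": 0.3}, {"offset": [0, 0, 40], "twist": 0, "fingers": 0.3}, {"offset": [0, 0, 40], "twist": 0, "fingers": 0.1}, {"offset": [0, 0, 0], "twist": 0, "fingers": 0}, {"offset": [0, 0, 0], "twist": 0, "fingers": 0}])

```text
time_s: 30.12
tool_pos: [0.4467, -0.0427, 0.2049]
eef_rot: [-0.0, 0.967, 0.256, -0.0]
wrist_force: [0.2, 0.4, -0.7]
opening: 0.0428
```

```bash
python3 - <<'E'
from look import *
s=env.state();print(s["q"],s["tool_pos"],s["wrist_force"])
for n in("wrist","side","scene"):
    c=cap(n,n+"10.png");print(n)
    print(find(c,"A",np.array([.510,-.008]),zu=.01))
    print(find(c,"B",np.array([.510,-.008]),zu=.015))
    if n!="wrist":
        for c0 in((.534,-.399),(.50,-.38),(.54,-.37)): print(find(c,"C",np.array(c0)))
        print(find(c,"D",np.array([.461,.374])))
E
```

```text
[-0.71146067  0.4584004   0.89546956  2.12494673 -0.51057245  0.78568592
 -0.54622604] [ 0.44667423 -0.04267462  0.20492297] [ 0.20448215  0.44202006 -0.70507102]
wrist
(array([ 0.5093, -0.0063]), 3189, 0.0013, 'bear', -97.7, -97.8, 'rmax', np.float64(0.12), 'grip', array([ 0.4975, -0.0935]), 'ztop', np.float64(0.1057))
(array([ 0.5096, -0.0063]), 2666, 0.0013, 'bear', -150.5, -150.2, 'rmax', np.float64(0.108), 'grip', array([ 0.4434, -0.0438]), 'ztop', np.float64(0.106))
side
(array([ 0.5098, -0.007 ]), 295, 0.0015, 'bear', -151.8, -151.5, 'rmax', np.float64(0.12), 'grip', array([ 0.4322, -0.0485]), 'ztop', np.float64(0.1054))
(array([ 0.5101, -0.007 ]), 278, 0.0015, 'bear', -151.2, -149.7, 'rmax', np.float64(0.107), 'grip', array([ 0.4433, -0.0433]), 'ztop', np.float64(0.1067))Traceback (most recent call last):
  File "<stdin>", line 8, in <module>
  File "look.py", line 13, in find
    l=cv2.fitLine(t.astype(np.float32),cv2.DIST_L2,0,.001,.001).ravel();d=l[:2]
      ~~~~~~~~~~~^^^^^^^^^^^^^^^^^^^^^^^^^^^^^^^^^^^^^^^^^^^^^^
cv2.error: OpenCV(4.12.0) /io/opencv/modules/imgproc/src/linefit.cpp:50: error: (-215:Assertion failed) count > 0 in function 'fitLine2D_wods'
```

View pics/wrist10.png

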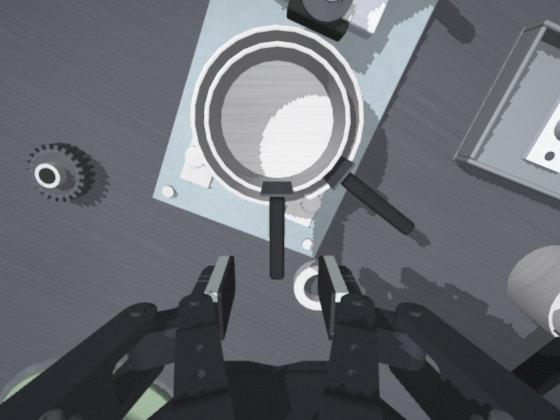

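View pics/side10.png

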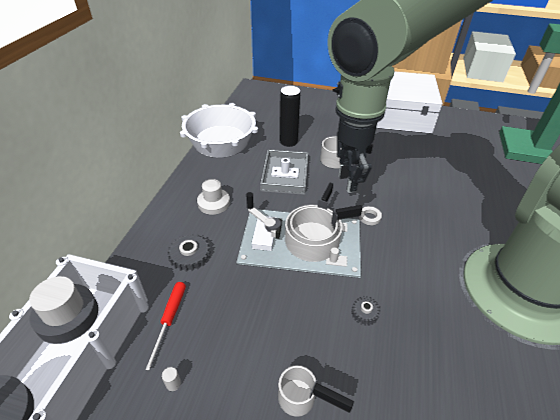

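```bash
sed -i 's/    l=cv2.fitLine/    if len(t)<5: return f,None\n    l=cv2.fitLine/' look.py
python3 - <<'E'
from look import *
for n in("side","scene"):
    c=cap(n,n+"11.png");print(n)
    W=cloud(c);p=W[np.isfinite(W[...,2])]
    m=(abs(p[:,2]-.0595)<.004)&(p[:,0]>.42)&(p[:,0]<.62)&(p[:,1]>-.47)&(p[:,1]<-.28)
    q=p[m];print(len(q),q.min(0),q.max(0))
    for c0 in (q.mean(0)[:2],(.515,-.375),(.5,-.36)):print(find(c,"C",np.array(c0)))
    print(find(c,"D",np.array([.461,.374])))
E
```

```text
side
67 [ 0.50597156 -0.42419495  0.05564027] [ 0.55631503 -0.3291657   0.06325514]
((array([ 0.5116033 , -0.37668994]), 67, np.float64(0.001930176319092746)), None)
((array([ 0.5116033 , -0.37668994]), 67, np.float64(0.0019301763160286158)), None)
((array([ 0.5116033 , -0.37668994]), 67, np.float64(0.0019301763182013815)), None)
(array([0.4603, 0.3749]), 282, 0.0012, 'bear', 168.5, 168.6, 'rmax', np.float64(0.084), 'grip', array([0.4093, 0.3853]), 'ztop', np.float64(0.0921))
scene
122 [ 0.42417177 -0.42616811  0.05553838] [ 0.55757685 -0.33178705  0.0634414 ]
(array([ 0.5119, -0.3787]), 114, 0.0018, 'bear', 169.7, 169.7, 'rmax', np.float64(0.095), 'grip', array([ 0.449 , -0.3672]), 'ztop', np.float64(0.092))
(array([ 0.5119, -0.3787]), 114, 0.0018, 'bear', 169.7, 169.7, 'rmax', np.float64(0.095), 'grip', array([ 0.449 , -0.3672]), 'ztop', np.float64(0.092))
(array([ 0.5119, -0.3787]), 114, 0.0018, 'bear', 169.7, 169.7, 'rmax', np.float64(0.095), 'grip', array([ 0.449 , -0.3672]), 'ztop', np.float64(0.092))
(array([0.4609, 0.3726]), 135, 0.0016, 'bear', 168.4, 168.8, 'rmax', np.float64(0.082), 'grip', array([0.41  , 0.3831]), 'ztop', np.float64(0.0917))
```

View pics/scene11.png

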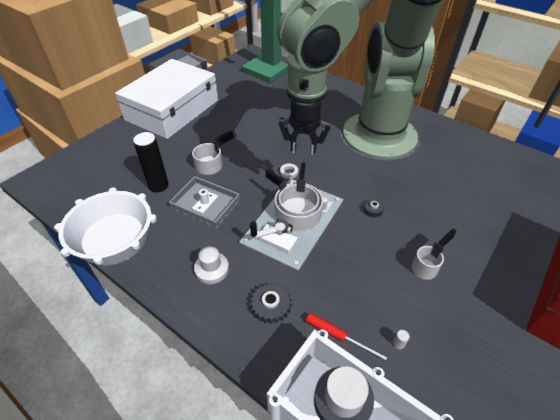

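>>> jog_arm(rows=[{"offset": [1, -46, 0], "twist": -7, "fingers": 0}, {"offset": [1, -46, 0], "twist": -7, "fingers": 0}, {"offset": [1, -46, 0], "twist": -7, "fingers": 0}, {"offset": [1, -46, 0], "twist": -7, "fingers": 0}, {"offset": [1, -46, 0], "twist": -6, "fingers": 0}, {"offset": [0, -46, 0], "twist": -6, "fingers": 0}, {"offset": [0, -48, 0], "twist": 0, "fingers": 0}, {"offset": [0, 0, 0], "twist": 0, "fingers": 0}, {"offset": [0, 0, 0], "twist": 0, "fingers": 0}])

```text
time_s: 31.45
tool_pos: [0.4514, -0.3667, 0.2046]
eef_rot: [-0.0, 0.996, -0.091, -0.001]
wrist_force: [0.0, 0.3, 0.2]
opening: 0.0421
```

```bash
python3 - <<'E'
from look import *
s=env.state();print(s["q"],s["tool_pos"],s["wrist_force"])
for n in("wrist","side"):
    c=cap(n,n+"12.png");print(n)
    print(find(c,"C",np.array([.5118,-.3777])))
E
```

```text
[-0.01773161  0.71621913  0.9411567   1.79569463 -0.68458643  0.99549187
 -0.54906184] [ 0.45143933 -0.36674912  0.20457501] [0.03757098 0.28836072 0.2331941 ]
wrist
(array([ 0.5106, -0.376 ]), 1673, 0.0013, 'bear', 170.5, 170.8, 'rmax', np.float64(0.096), 'grip', array([ 0.4474, -0.3654]), 'ztop', np.float64(0.0915))
side
(array([ 0.5114, -0.3763]), 126, 0.0018, 'bear', 169.7, 170.1, 'rmax', np.float64(0.095), 'grip', array([ 0.4484, -0.3648]), 'ztop', np.float64(0.092))
```

View pics/wrist12.png

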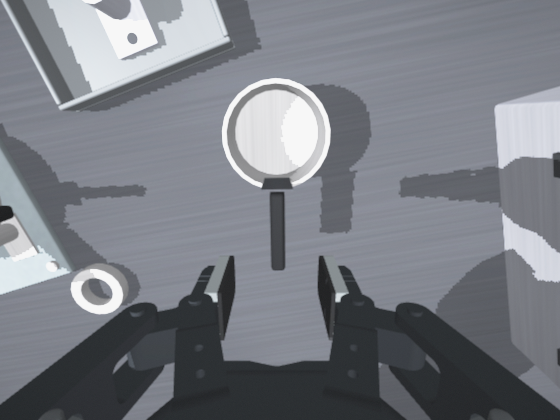

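>>> jog_arm(rows=[{"offset": [0, 1, -50], "twist": 0, "fingers": 0}, {"offset": [0, 0, -45], "twist": 0, "fingers": 0}, {"offset": [0, 0, -28], "twist": 0, "fingers": 0}, {"offset": [0, 0, 0], "twist": 0, "fingers": 0}, {"offset": [0, 0, 0], "twist": 0, "fingers": 0}, {"offset": [0, 0, 0], "twist": 0, "fingers": 1}, {"offset": [0, 0, 0], "twist": 0, "fingers": 1}, {"offset": [0, 0, 0], "twist": 0, "fingers": 1}, {"offset": [0, 0, 0], "twist": 0, "fingers": 1}, {"offset": [0, 0, 10], "twist": 0, "fingers": 1}, {"offset": [0, 0, 30], "twist": 0, "fingers": 1}, {"offset": [0, 0, 50], "twist": 0, "fingers": 1}, {"offset": [0, 0, 40], "twist": 0, "fingers": 1}, {"offset": [0, 0, 0], "twist": 0, "fingers": 1}, {"offset": [0, 0, 0], "twist": 0, "fingers": 1}])

```text
time_s: 33.42
tool_pos: [0.4518, -0.3656, 0.2121]
eef_rot: [-0.0, 0.996, -0.09, -0.0]
wrist_force: [-0.2, 0.7, -1.2]
opening: 0.0102
```

```bash
python3 - <<'E'
from look import *
s=env.state();print(s["q"],s["tool_pos"],s["wrist_force"])
for n in("wrist","side","scene"):
    c=cap(n,n+"13.png");print(n)
    for z in(.13,):print(find(c,"C",np.array([.5114,-.376]),zu=z))
E
```

```text
[-0.0255843   0.7067125   0.950168    1.7912754  -0.67561693  1.00701651
 -0.5564307 ] [ 0.45178973 -0.36558908  0.21209925] [-0.21953672  0.66507661 -1.19517929]
wrist
(array([ 0.5101, -0.3747]), 5586, 0.0013, 'bear', 169.4, 171.7, 'rmax', np.float64(0.095), 'grip', array([ 0.4472, -0.3626]), 'ztop', np.float64(0.2223))
side
(array([ 0.51  , -0.3751]), 107, 0.0018, 'bear', 165.6, -166.9, 'rmax', np.float64(0.096), 'grip', array([ 0.4398, -0.3557]), 'ztop', np.float64(0.2218))
scene
(array([ 0.5107, -0.3774]), 104, 0.0018, 'bear', 154.5, 130.8, 'rmax', np.float64(0.067), 'grip', array([ 0.451 , -0.3444]), 'ztop', np.float64(0.2232))
```

>>> jog_arm(rows=[{"offset": [0, 48, 0], "twist": -3, "fingers": 1}, {"offset": [0, 48, 0], "twist": -3, "fingers": 1}, {"offset": [0, 48, 0], "twist": -3, "fingers": 1}, {"offset": [0, 48, 0], "twist": -3, "fingers": 1}, {"offset": [1, 48, 0], "twist": -3, "fingers": 1}, {"offset": [1, 48, 0], "twist": 0, "fingers": 1}, {"offset": [1, 48, 0], "twist": 0, "fingers": 1}, {"offset": [1, 47, 0], "twist": 0, "fingers": 1}, {"offset": [0, 0, 0], "twist": 0, "fingers": 1}, {"offset": [0, 0, 0], "twist": 0, "fingers": 1}])

```text
time_s: 34.83
tool_pos: [0.4556, 0.0165, 0.2121]
eef_rot: [0.0, 0.976, -0.22, -0.0]
wrist_force: [-0.8, 0.0, -2.0]
opening: 0.0099
```

```bash
python3 - <<'E'
from look import *
s=env.state();print(s["q"],s["tool_pos"],s["wrist_force"])
for n in("wrist","side","scene"):
    c=cap(n,n+"14.png");print(n)
    print(find(c,"C",np.array([.510,-.0075]),zu=.13))
    print(find(c,"A",np.array([.510,-.008]),zu=.01))
    print(find(c,"B",np.array([.510,-.008]),zu=.015))
E
```

```text
[-0.99699291  0.64436646  1.2161621   2.10571828 -0.76861374  0.94330482
 -1.35754328] [0.4556461  0.0164706  0.21210036] [-0.81001029  0.03116792 -1.97972444]
wrist
(array([ 0.5091, -0.0073]), 5629, 0.0013, 'bear', 154.3, 156.6, 'rmax', np.float64(0.094), 'grip', array([0.4515, 0.0207]), 'ztop', np.float64(0.222))
None
None
side
(array([ 0.5092, -0.0088]), 170, 0.0015, 'bear', 152.7, 172.6, 'rmax', np.float64(0.095), 'grip', array([0.4491, 0.025 ]), 'ztop', np.float64(0.2215))
(array([ 0.5099, -0.0069]), 233, 0.0014, 'bear', -152.2, -156.4, 'rmax', np.float64(0.118), 'grip', array([ 0.432 , -0.0484]), 'ztop', np.float64(0.1051))
(array([ 0.5101, -0.0069]), 194, 0.0015, 'bear', -151.4, -153.8, 'rmax', np.float64(0.105), 'grip', array([ 0.4434, -0.0436]), 'ztop', np.float64(0.1069))
scene
(array([ 0.5101, -0.011 ]), 153, 0.0017, 'bear', 139.2, 131.9, 'rmax', np.float64(0.067), 'grip', array([0.4619, 0.0317]), 'ztop', np.float64(0.224))
(array([ 0.5099, -0.0094]), 170, 0.0016, 'bear', -97.3, -98.6, 'rmax', np.float64(0.119), 'grip', array([ 0.499 , -0.0967]), 'ztop', np.float64(0.1021))
(array([ 0.5103, -0.0095]), 135, 0.0015, 'bear', -96.0, -93.0, 'rmax', np.float64(0.107), 'grip', array([ 0.5015, -0.0851]), 'ztop', np.float64(0.1021))
```

View pics/side14.png

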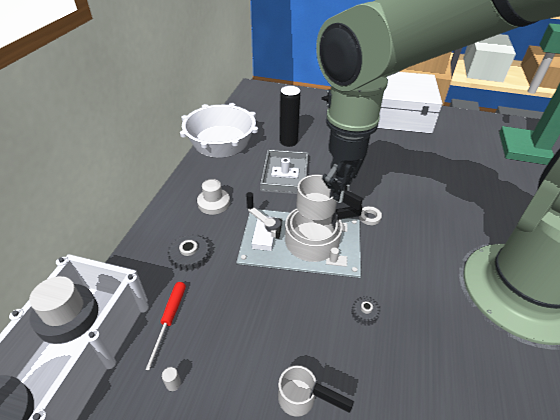

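>>> jog_arm(rows=[{"offset": [1, 2, -35], "twist": 0, "fingers": 1}, {"offset": [0, 0, -30], "twist": 0, "fingers": 1}, {"offset": [0, 0, -20], "twist": 0, "fingers": 1}, {"offset": [0, 0, -15], "twist": 0, "fingers": 1}, {"offset": [0, 0, -5], "twist": 0, "fingers": 1}, {"offset": [0, 0, 0], "twist": 0, "fingers": 1}, {"offset": [0, 0, -2], "twist": 0, "fingers": 1}, {"offset": [0, 0, 0], "twist": 0, "fingers": 1}])

```text
time_s: 35.98
tool_pos: [0.457, 0.0191, 0.1055]
eef_rot: [-0.0, 0.976, -0.22, 0.0]
wrist_force: [0.4, -0.1, -0.4]
opening: 0.0102
```

```bash
python3 - <<'E'
from look import *
s=env.state();print(s["q"],s["tool_pos"],s["wrist_force"])
E
```

```text
[-0.83227642  0.76818656  0.95673276  2.17938835 -1.00505035  0.73810877
 -1.18967456] [0.45695797 0.01909528 0.10551621] [ 0.40899414 -0.10260414 -0.4353266 ]
```

>>> jog_arm(rows=[{"offset": [0, 0, -1], "twist": 0, "fingers": 1}, {"offset": [0, 0, -1], "twist": 0, "fingers": 1}, {"offset": [0, 0, 0], "twist": 0, "fingers": 1}])

```text
time_s: 36.35
tool_pos: [0.4569, 0.0191, 0.1035]
eef_rot: [-0.0, 0.976, -0.22, 0.0]
wrist_force: [-2.3, 0.8, 7.2]
opening: 0.0102
```

>>> jog_arm(rows=[{"offset": [0, 0, -1], "twist": 0, "fingers": 1}, {"offset": [0, 0, 0], "twist": 0, "fingers": 1}])

```text
time_s: 36.6
tool_pos: [0.4568, 0.0191, 0.1033]
eef_rot: [-0.001, 0.976, -0.22, 0.0]
wrist_force: [-11.4, 4.4, 43.1]
opening: 0.0097
```

>>> jog_arm(rows=[{"offset": [0, 0, 1], "twist": 0, "fingers": 1}, {"offset": [0, 0, 0], "twist": 0, "fingers": 0.3}, {"offset": [0, 0, 0], "twist": 0, "fingers": 0.3}, {"offset": [0, 0, 0], "twist": 0, "fingers": 0.3}, {"offset": [0, 0, 30], "twist": 0, "fingers": 0.3}, {"offset": [0, 0, 40], "twist": 0, "fingers": 0.3}, {"offset": [0, 0, 40], "twist": 0, "fingers": 0.1}, {"offset": [0, 0, 0], "twist": 0, "fingers": 0}, {"offset": [0, 0, 0], "twist": 0, "fingers": 0}])

```text
time_s: 37.72
tool_pos: [0.4566, 0.0193, 0.2129]
eef_rot: [-0.0, 0.976, -0.22, -0.0]
wrist_force: [0.1, -0.9, -0.5]
opening: 0.0429
```

```bash
python3 - <<'E'
from look import *
s=env.state();print(s["q"],s["tool_pos"],s["wrist_force"])
for n in("wrist","side","scene"):
    c=cap(n,n+"15.png");print(n)
    print(find(c,"A",np.array([.510,-.008]),zu=.01))
    print(find(c,"B",np.array([.510,-.008]),zu=.015))
    print(find(c,"C",np.array([.510,-.008]),zu=.02))
    if n!="wrist":
        print(find(c,"D",np.array([.461,.374])))
E
```

```text
[-0.99926383  0.63918683  1.20946474  2.10240383 -0.76192003  0.94190815
 -1.3704747 ] [0.45661355 0.01928015 0.21286055] [ 0.08246301 -0.92121288 -0.46095803]
wrist
(array([ 0.5089, -0.0059]), 2686, 0.0013, 'bear', -97.6, -97.8, 'rmax', np.float64(0.12), 'grip', array([ 0.4974, -0.0931]), 'ztop', np.float64(0.1056))
(array([ 0.5092, -0.0059]), 2282, 0.0013, 'bear', -150.3, -150.6, 'rmax', np.float64(0.108), 'grip', array([ 0.4433, -0.0436]), 'ztop', np.float64(0.1105))
(array([ 0.5101, -0.0047]), 1839, 0.0013, 'bear', 154.6, 154.8, 'rmax', np.float64(0.096), 'grip', array([0.4523, 0.0228]), 'ztop', np.float64(0.1109))
side
(array([ 0.5099, -0.007 ]), 284, 0.0015, 'bear', -151.8, -149.8, 'rmax', np.float64(0.12), 'grip', array([ 0.4322, -0.0483]), 'ztop', np.float64(0.1052))
(array([ 0.5101, -0.0068]), 248, 0.0015, 'bear', 152.1, 155.6, 'rmax', np.float64(0.108), 'grip', array([0.4431, 0.0295]), 'ztop', np.float64(0.1102))
(array([ 0.5106, -0.0055]), 204, 0.0015, 'bear', 153.7, 155.3, 'rmax', np.float64(0.096), 'grip', array([0.4534, 0.0231]), 'ztop', np.float64(0.1117))
(array([0.4603, 0.375 ]), 285, 0.0012, 'bear', 168.7, 168.4, 'rmax', np.float64(0.084), 'grip', array([0.4093, 0.3851]), 'ztop', np.float64(0.0918))
scene
(array([ 0.5098, -0.0091]), 193, 0.0016, 'bear', -97.2, -99.1, 'rmax', np.float64(0.119), 'grip', array([ 0.4991, -0.0965]), 'ztop', np.float64(0.1054))
(array([ 0.5103, -0.0093]), 168, 0.0016, 'bear', 152.1, 153.6, 'rmax', np.float64(0.108), 'grip', array([0.4432, 0.0265]), 'ztop', np.float64(0.1094))
(array([ 0.5114, -0.0079]), 147, 0.0016, 'bear', 154.1, 156.7, 'rmax', np.float64(0.096), 'grip', array([0.454 , 0.0205]), 'ztop', np.float64(0.111))
(array([0.4613, 0.3726]), 142, 0.0016, 'bear', 168.6, 169.3, 'rmax', np.float64(0.082), 'grip', array([0.4104, 0.383 ]), 'ztop', np.float64(0.0912))
```

View pics/wrist15.png

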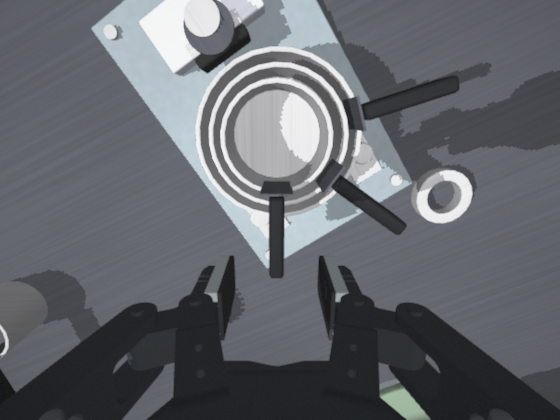

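>>> jog_arm(rows=[{"offset": [-2, 19, 0], "twist": 10.2, "fingers": 0}, {"offset": [-2, 19, 0], "twist": 10.2, "fingers": 0}, {"offset": [-2, 19, 0], "twist": 10.2, "fingers": 0}, {"offset": [-2, 19, 0], "twist": 10.2, "fingers": 0}, {"offset": [-2, 19, 0], "twist": 10.2, "fingers": 0}, {"offset": [-2, 19, 0], "twist": 10.2, "fingers": 0}, {"offset": [-2, 19, 0], "twist": 10.2, "fingers": 0}, {"offset": [-2, 19, 0], "twist": 10.2, "fingers": 0}, {"offset": [-2, 19, 0], "twist": 10.2, "fingers": 0}, {"offset": [-2, 19, 0], "twist": 10.2, "fingers": 0}, {"offset": [-2, 19, 0], "twist": 10.2, "fingers": 0}, {"offset": [-2, 19, 0], "twist": 10.2, "fingers": 0}, {"offset": [-2, 19, 0], "twist": 10.2, "fingers": 0}, {"offset": [-2, 19, 0], "twist": 10.2, "fingers": 0}, {"offset": [-2, 19, 0], "twist": 10.2, "fingers": 0}, {"offset": [-2, 19, 0], "twist": 10.2, "fingers": 0}, {"offset": [-2, 19, 0], "twist": 10.2, "fingers": 0}, {"offset": [-2, 19, 0], "twist": 10.2, "fingers": 0}, {"offset": [-8, 22, 0], "twist": 10.2, "fingers": 0}, {"offset": [0, 0, 0], "twist": 0, "fingers": 0}])

```text
time_s: 40.38
tool_pos: [0.412, 0.384, 0.2124]
eef_rot: [-0.001, 0.099, 0.995, -0.0]
wrist_force: [0.4, -0.7, -0.1]
opening: 0.0426
```

```bash
python3 - <<'E'
from look import *
s=env.state();print(s["q"],s["tool_pos"],s["eef_rot"])
for n in("wrist","side","scene"):
    c=cap(n,n+"16.png");print(n)
    print(find(c,"D",np.array([.461,.374])))
E
```

```text
[-1.05026212  0.48710123  0.27058084  1.81751399 -0.16704035  0.86019064
  0.67127037] [0.41199512 0.38398198 0.21243202] [-7.00390974e-04  9.94995696e-02  9.95037347e-01 -1.50676624e-04]
wrist
(array([0.4595, 0.3775]), 875, 0.0012, 'bear', 168.9, 168.9, 'rmax', np.float64(0.084), 'grip', array([0.4085, 0.3876]), 'ztop', np.float64(0.0914))
side
(array([0.4603, 0.3749]), 272, 0.0012, 'bear', 168.6, 168.8, 'rmax', np.float64(0.084), 'grip', array([0.4094, 0.3852]), 'ztop', np.float64(0.092))
scene
(array([0.4609, 0.3726]), 140, 0.0016, 'bear', 168.4, 168.2, 'rmax', np.float64(0.083), 'grip', array([0.41 , 0.383]), 'ztop', np.float64(0.0918))
```

View pics/wrist16.png

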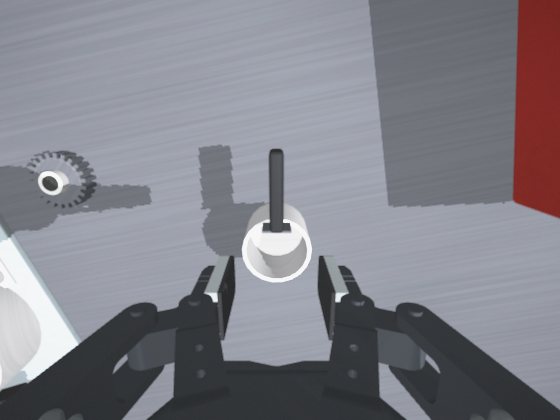

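>>> jog_arm(rows=[{"offset": [0, 0, -50], "twist": 0, "fingers": 0}, {"offset": [0, 0, -50], "twist": 0, "fingers": 0}, {"offset": [0, 0, -30], "twist": 0, "fingers": 0}, {"offset": [0, 0, 0], "twist": 0, "fingers": 0}, {"offset": [0, 0, 0], "twist": 0, "fingers": 0}, {"offset": [0, 0, 0], "twist": 0, "fingers": 1}, {"offset": [0, 0, 0], "twist": 0, "fingers": 1}, {"offset": [0, 0, 0], "twist": 0, "fingers": 1}, {"offset": [0, 0, 0], "twist": 0, "fingers": 1}, {"offset": [0, 0, 10], "twist": 0, "fingers": 1}, {"offset": [0, 0, 30], "twist": 0, "fingers": 1}, {"offset": [0, 0, 50], "twist": 0, "fingers": 1}, {"offset": [0, 0, 45], "twist": 0, "fingers": 1}, {"offset": [0, 0, 0], "twist": 0, "fingers": 1}, {"offset": [0, 0, 0], "twist": 0, "fingers": 1}])

```text
time_s: 42.4
tool_pos: [0.4125, 0.3829, 0.2182]
eef_rot: [-0.0, 0.101, 0.995, 0.0]
wrist_force: [0.8, -0.3, -0.7]
opening: 0.0097
```

```bash
python3 - <<'E'
from look import *
s=env.state();print(s["q"],s["tool_pos"],s["eef_rot"])
for n in("wrist","side","scene"):
    c=cap(n,n+"17.png");print(n)
    print(find(c,"D",np.array([.461,.374]),zu=.135))
E
```

```text
[-1.056617    0.47954366  0.28107618  1.81444065 -0.16832023  0.87095516
  0.67171775] [0.41248302 0.38286046 0.21818173] [-1.06019432e-04  1.00955827e-01  9.94890903e-01  1.93062119e-06]
wrist
None
side
(array([0.4588, 0.3732]), 281, 0.0013, 'bear', 168.0, 177.8, 'rmax', np.float64(0.084), 'grip', array([0.4073, 0.3874]), 'ztop', np.float64(0.2245))
scene
(array([0.4599, 0.3713]), 133, 0.0015, 'bear', 172.2, 165.1, 'rmax', np.float64(0.066), 'grip', array([0.4081, 0.3789]), 'ztop', np.float64(0.2288))
```

View pics/side17.png

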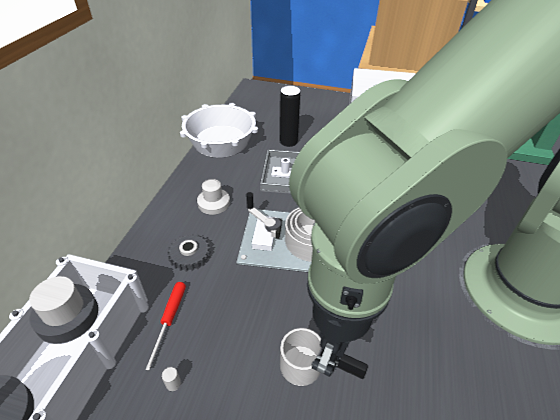

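>>> jog_arm(rows=[{"offset": [12, -43, 0], "twist": -9, "fingers": 1}, {"offset": [12, -43, 0], "twist": -9, "fingers": 1}, {"offset": [12, -43, 0], "twist": -9, "fingers": 1}, {"offset": [12, -43, 0], "twist": -9, "fingers": 1}, {"offset": [12, -43, 0], "twist": -9, "fingers": 1}, {"offset": [12, -43, 0], "twist": -9, "fingers": 1}, {"offset": [12, -43, 0], "twist": -9, "fingers": 1}, {"offset": [11, -41, 0], "twist": -10, "fingers": 1}, {"offset": [0, 0, 0], "twist": 0, "fingers": 1}, {"offset": [0, 0, 0], "twist": 0, "fingers": 1}])

```text
time_s: 43.8
tool_pos: [0.5075, 0.0413, 0.2177]
eef_rot: [-0.0, 0.673, 0.74, -0.0]
wrist_force: [-0.3, 0.9, -1.0]
opening: 0.0102
```

```bash
python3 - <<'E'
from look import *
s=env.state();print(s["q"],s["tool_pos"],s["eef_rot"])
for n in("wrist","side","scene"):
    c=cap(n,n+"18.png");print(n)
    print(find(c,"D",np.array([.511,-.0067]),zu=.135))
    print(find(c,"C",np.array([.510,-.0075]),zu=.02))
    print(find(c,"A",np.array([.510,-.008]),zu=.01))
E
```

```text
[-0.68272022  0.46242805  0.65528127  1.96154705 -0.37327614  0.84042926
  0.27110056] [0.50753239 0.0413011  0.21770856] [-3.17633301e-04  6.72584681e-01  7.40019932e-01 -4.96282552e-04]
wrist
None
(array([ 0.5109, -0.0042]), 617, 0.0012, 'bear', 153.9, 154.5, 'rmax', np.float64(0.096), 'grip', array([0.4535, 0.0242]), 'ztop', np.float64(0.1109))
(array([ 0.51  , -0.0058]), 1154, 0.0013, 'bear', -153.4, -149.1, 'rmax', np.float64(0.12), 'grip', array([ 0.4306, -0.0446]), 'ztop', np.float64(0.105))
side
(array([ 0.5122, -0.0043]), 57, 0.0015, 'bear', 96.2, 91.7, 'rmax', np.float64(0.084), 'grip', array([0.5059, 0.0475]), 'ztop', np.float64(0.2285))
(array([ 0.5107, -0.0054]), 149, 0.0016, 'bear', 153.9, 153.8, 'rmax', np.float64(0.096), 'grip', array([0.4532, 0.0227]), 'ztop', np.float64(0.1116))
(array([ 0.5098, -0.0072]), 230, 0.0014, 'bear', -151.9, -149.0, 'rmax', np.float64(0.119), 'grip', array([ 0.4318, -0.0483]), 'ztop', np.float64(0.1053))
scene
(array([ 0.5129, -0.006 ]), 78, 0.0016, 'bear', 94.1, 109.7, 'rmax', np.float64(0.083), 'grip', array([0.5117, 0.0488]), 'ztop', np.float64(0.2262))
(array([ 0.5111, -0.008 ]), 109, 0.0017, 'bear', 153.8, 153.8, 'rmax', np.float64(0.091), 'grip', array([0.4537, 0.0203]), 'ztop', np.float64(0.1111))
(array([ 0.5099, -0.0091]), 176, 0.0016, 'bear', -97.4, -98.2, 'rmax', np.float64(0.12), 'grip', array([ 0.4987, -0.0964]), 'ztop', np.float64(0.1029))
```

View pics/scene18.png

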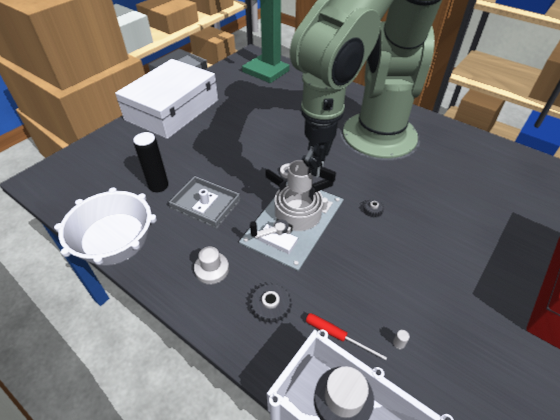

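>>> jog_arm(rows=[{"offset": [-2, -1, -35], "twist": 0, "fingers": 1}, {"offset": [0, 0, -30], "twist": 0, "fingers": 1}, {"offset": [0, 0, -20], "twist": 0, "fingers": 1}, {"offset": [0, 0, -15], "twist": 0, "fingers": 1}, {"offset": [0, 0, -5], "twist": 0, "fingers": 1}, {"offset": [0, 0, 0], "twist": 0, "fingers": 1}, {"offset": [0, 0, -2], "twist": 0, "fingers": 1}, {"offset": [0, 0, 0], "twist": 0, "fingers": 1}])

```text
time_s: 44.95
tool_pos: [0.506, 0.0401, 0.1116]
eef_rot: [0.0, 0.673, 0.74, 0.0]
wrist_force: [-0.6, 0.1, -1.5]
opening: 0.0102
```

>>> jog_arm(rows=[{"offset": [0, 0, -1], "twist": 0, "fingers": 1}, {"offset": [0, 0, 0], "twist": 0, "fingers": 1}])

```text
time_s: 45.2
tool_pos: [0.5058, 0.04, 0.1103]
eef_rot: [0.0, 0.673, 0.74, 0.0]
wrist_force: [-0.6, 0.3, -1.3]
opening: 0.0103
```

>>> jog_arm(rows=[{"offset": [0, 0, -1], "twist": 0, "fingers": 1}, {"offset": [0, 0, 0], "twist": 0, "fingers": 1}])

```text
time_s: 45.45
tool_pos: [0.506, 0.0401, 0.1095]
eef_rot: [0.0, 0.673, 0.74, 0.0]
wrist_force: [-1.3, 1.0, 6.8]
opening: 0.0099
```

>>> jog_arm(rows=[{"offset": [0, 0, -0.5], "twist": 0, "fingers": 1}, {"offset": [0, 0, 0], "twist": 0, "fingers": 1}])

```text
time_s: 45.7
tool_pos: [0.506, 0.0402, 0.1094]
eef_rot: [-0.0, 0.673, 0.74, 0.0]
wrist_force: [-3.8, 1.8, 17.1]
opening: 0.01
```

>>> jog_arm(rows=[{"offset": [0, 0, 0.5], "twist": 0, "fingers": 1}, {"offset": [0, 0, 0], "twist": 0, "fingers": 0.3}, {"offset": [0, 0, 0], "twist": 0, "fingers": 0.3}, {"offset": [0, 0, 0], "twist": 0, "fingers": 0.3}, {"offset": [0, 0, 30], "twist": 0, "fingers": 0.3}, {"offset": [0, 0, 40], "twist": 0, "fingers": 0.3}, {"offset": [0, 0, 40], "twist": 0, "fingers": 0.1}, {"offset": [0, 0, 0], "twist": 0, "fingers": 0}, {"offset": [0, 0, 0], "twist": 0, "fingers": 0}])

```text
time_s: 46.82
tool_pos: [0.5056, 0.0402, 0.2189]
eef_rot: [-0.0, 0.673, 0.74, -0.0]
wrist_force: [-0.7, 0.2, 0.3]
opening: 0.0428
```

```bash
python3 - <<'E'
from look import *
s=env.state();print(s["q"],s["tool_pos"],s["wrist_force"])
for n in("wrist","side","scene"):
    c=cap(n,n+"19.png");print(n)
    print(find(c,"A",np.array([.510,-.008]),zu=.01))
    print(find(c,"B",np.array([.510,-.008]),zu=.015))
    print(find(c,"C",np.array([.510,-.008]),zu=.02))
    print(find(c,"D",np.array([.510,-.007]),zu=.025))
    np.savez(n+"19.npz",W=cloud(c),im=c["image"])
E
```

```text
[-0.6893473   0.45914118  0.66518009  1.96627185 -0.37611902  0.84084913
  0.27578709] [0.50557045 0.0402064  0.21888502] [-0.65060583  0.16395522  0.34019773]
wrist
(array([ 0.51 , -0.005]), 1478, 0.0013, 'bear', -97.9, -98.5, 'rmax', np.float64(0.108), 'grip', array([ 0.498 , -0.0922]), 'ztop', np.float64(0.1046))
(array([ 0.5101, -0.0052]), 1251, 0.0012, 'bear', 152.5, 155.0, 'rmax', np.float64(0.108), 'grip', array([0.4427, 0.0303]), 'ztop', np.float64(0.1106))
(array([ 0.5108, -0.0037]), 1095, 0.0012, 'bear', 154.1, 154.4, 'rmax', np.float64(0.096), 'grip', array([0.4532, 0.0243]), 'ztop', np.float64(0.1156))
(array([ 0.5114, -0.0041]), 1009, 0.0012, 'bear', 95.6, 94.9, 'rmax', np.float64(0.084), 'grip', array([0.5062, 0.0476]), 'ztop', np.float64(0.116))
side
(array([ 0.5099, -0.0071]), 260, 0.0015, 'bear', -151.8, -149.7, 'rmax', np.float64(0.119), 'grip', array([ 0.4322, -0.0484]), 'ztop', np.float64(0.1052))
(array([ 0.5101, -0.0069]), 239, 0.0015, 'bear', 151.9, 153.7, 'rmax', np.float64(0.108), 'grip', array([0.4432, 0.0291]), 'ztop', np.float64(0.1102))
(array([ 0.5107, -
[... 187 characters left out ...]
 95.2, 'rmax', np.float64(0.083), 'grip', array([0.506 , 0.0459]), 'ztop', np.float64(0.1163))
scene
(array([ 0.5099, -0.0089]), 177, 0.0017, 'bear', -97.2, -98.1, 'rmax', np.float64(0.118), 'grip', array([ 0.499 , -0.0962]), 'ztop', np.float64(0.1049))
(array([ 0.5105, -0.0091]), 159, 0.0017, 'bear', 152.4, 151.9, 'rmax', np.float64(0.107), 'grip', array([0.4431, 0.0261]), 'ztop', np.float64(0.1099))
(array([ 0.5112, -0.008 ]), 123, 0.0017, 'bear', 93.5, 95.4, 'rmax', np.float64(0.095), 'grip', array([0.5076, 0.0559]), 'ztop', np.float64(0.1144))
(array([ 0.512 , -0.0082]), 95, 0.002, 'bear', 94.9, 94.9, 'rmax', np.float64(0.084), 'grip', array([0.5075, 0.0436]), 'ztop', np.float64(0.1158))
```

View pics/wrist19.png

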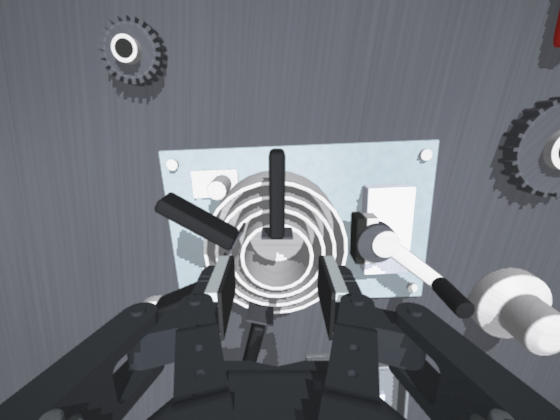

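>>> jog_arm(rows=[{"offset": [44, -18, 0], "twist": -10, "fingers": 0}, {"offset": [44, -18, 0], "twist": -10, "fingers": 0}, {"offset": [44, -18, 0], "twist": -10, "fingers": 0}, {"offset": [44, -19, 0], "twist": -9, "fingers": 0}, {"offset": [0, 0, 0], "twist": 0, "fingers": 0}, {"offset": [0, 0, 0], "twist": 0, "fingers": 0}])

```text
time_s: 47.72
tool_pos: [0.6811, -0.0331, 0.2183]
eef_rot: [-0.0, 0.881, 0.473, -0.001]
wrist_force: [0.1, -0.2, 0.8]
opening: 0.0428
```

```bash
python3 - <<'E'
from look import *
s=env.state();print(s["q"],s["tool_pos"],s["eef_rot"])
for n in("wrist","side","scene"):
    c=cap(n,n+"20.png");W=cloud(c);p=W[np.isfinite(W[...,2])]
    m=(p[:,2]>.1)&(p[:,2]<.11)&(np.hypot(*(p[:,:2]-(.681,-.033)).T)<.03)
    print(n,m.sum(),p[m].mean(0),p[m].min(0),p[m].max(0))
E
```

```text
[-0.47882312  0.78806239  0.7808519   1.49388331 -0.59128272  1.10789601
 -0.16232502] [ 0.68109799 -0.03310548  0.21826703] [-3.68269726e-04  8.81135627e-01  4.72862820e-01 -7.90206568e-04]
wrist 389 [ 0.68293488 -0.02978244  0.10602315] [ 0.67399476 -0.03934581  0.10013023] [ 0.69135244 -0.02156554  0.10859687]
side 38 [ 0.68146851 -0.03040551  0.10583771] [ 0.67413442 -0.04156579  0.10035351] [ 0.6902696  -0.02209233  0.10920776]
scene 35 [ 0.68323307 -0.03280464  0.10541983] [ 0.6745703  -0.04227427  0.10030909] [ 0.69126866 -0.02486202  0.10902233]
```

View pics/wrist20.png

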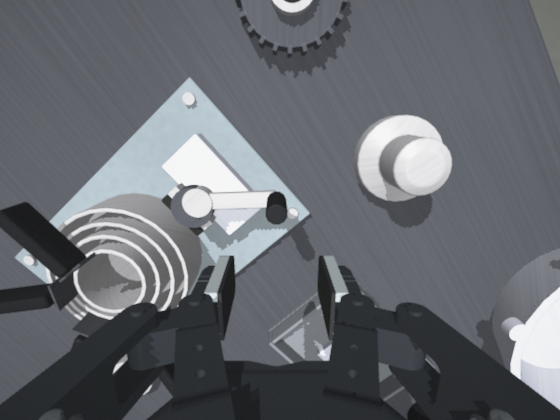

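>>> jog_arm(rows=[{"offset": [1, 1, -50], "twist": 0, "fingers": 0}, {"offset": [0, 0, -50], "twist": 0, "fingers": 0}, {"offset": [0, 0, -28], "twist": 0, "fingers": 0}, {"offset": [0, 0, 0], "twist": 0, "fingers": 0}, {"offset": [0, 0, 0], "twist": 0, "fingers": 0}, {"offset": [0, 0, 0], "twist": 0, "fingers": 1}, {"offset": [0, 0, 0], "twist": 0, "fingers": 1}, {"offset": [0, 0, 0], "twist": 0, "fingers": 1}], squeeze=40)

```text
time_s: 48.88
tool_pos: [0.6826, -0.0313, 0.0928]
eef_rot: [-0.001, 0.881, 0.473, 0.0]
wrist_force: [-8.6, 5.3, 14.4]
opening: 0.0169
```

>>> jog_arm(rows=[{"offset": [2, 5.7, 0], "twist": 5, "fingers": 1}, {"offset": [2.7, 6, 0], "twist": 5, "fingers": 1}, {"offset": [2.1, 6.2, 0], "twist": 5, "fingers": 1}, {"offset": [1.6, 6.4, 0], "twist": 5, "fingers": 1}, {"offset": [1, 6.5, 0], "twist": 5, "fingers": 1}, {"offset": [0.5, 6.5, 0], "twist": 5, "fingers": 1}, {"offset": [-0.1, 6.5, 0], "twist": 5, "fingers": 1}, {"offset": [-0.7, 6.5, 0], "twist": 5, "fingers": 1}, {"offset": [-1.2, 6.4, 0], "twist": 5, "fingers": 1}, {"offset": [-1.8, 6.3, 0], "twist": 5, "fingers": 1}, {"offset": [0, 0, 0], "twist": 0, "fingers": 1}, {"offset": [0, 0, 0], "twist": 0, "fingers": 1}])

```text
time_s: 50.38
tool_pos: [0.689, 0.0314, 0.0928]
eef_rot: [-0.0, 0.599, 0.801, 0.001]
wrist_force: [-6.6, 2.0, 11.7]
opening: 0.017
```

```bash
cat > ang.py <<'E'
from h import *
s=env.state();t=s["tool_pos"][:2]-np.array([.6181,.0073])
b=np.arctan2(t[1],t[0]);print("r",np.hypot(*t).round(4),"bear",np.degrees(b).round(1),"theta",(b+.70-.135).round(3),s["wrist_force"].round(1))
E
python3 ang.py; python3 - <<'E'
from h import *
for n in("wrist","side","scene"):
    c=cap(n,n+"21.png")
    if n!="wrist":
        s=c["image"]; r=(slice(190,280),slice(230,350)) if n=="side" else (slice(170,270),slice(230,350))
        cv2.imwrite(f"pics/{n}21z.png",cv2.resize(s[r][:,:,::-1],None,fx=6,fy=6,interpolation=cv2.INTER_CUBIC))
E
```

```text
r 0.0749 bear 18.8 theta 0.893 [-6.6  2.  11.7]
```

View pics/wrist21.png

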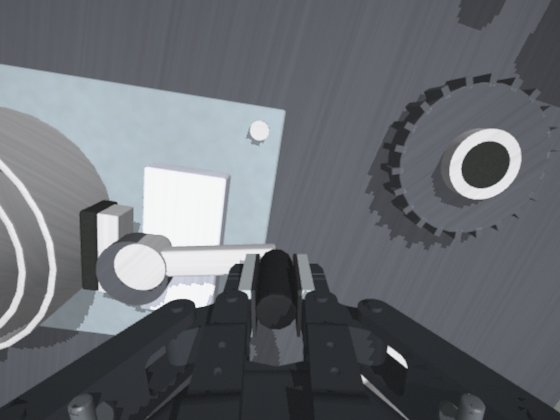

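View pics/side21z.png

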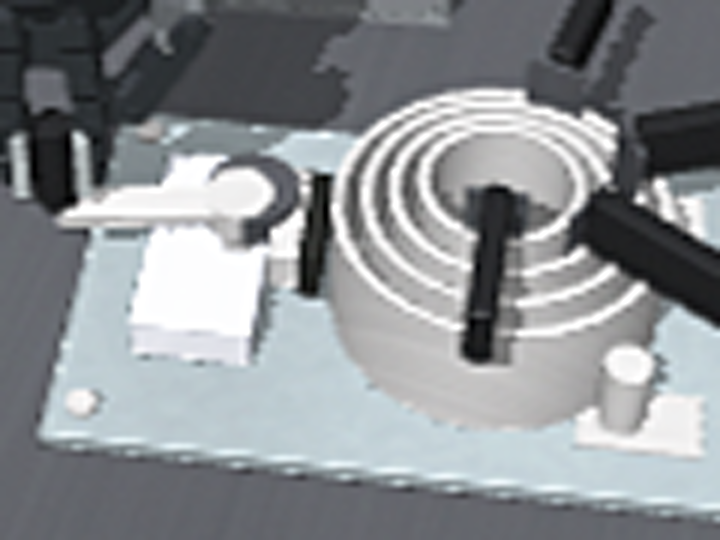

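View pics/scene21z.png

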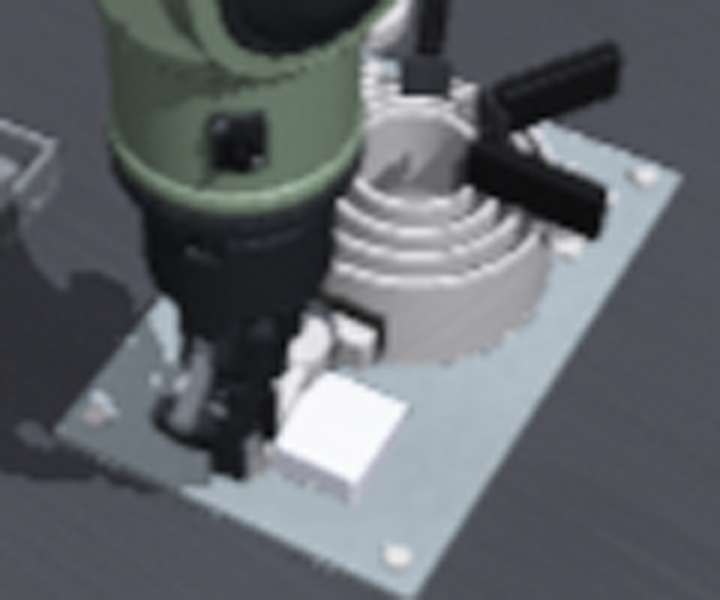

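```bash
cat > padm.py <<'E'
from h import *
a=.135;xh=np.array([np.cos(a),np.sin(a)]);yh=np.array([-xh[1],xh[0]]);pv=np.array([.6181,.0073])
def padm(n,fn=None):
    c=cap(n,fn);W=cloud(c);im=c["image"].astype(int)
    d=W[...,:2]-pv;X=-(d@xh)*1000;Y=(d@yh)*1000;Z=W[...,2]*1000
    g=im.max(2)
    m=(X>15)&(X<50)&(abs(Y)<25)&(Z>50)&(Z<58.5)
    out=[]
    for lo in range(-24,25,6):
        s=m&(Y>=lo)&(Y<lo+6)
        b=X[s&(g<70)];w=X[s&(g>120)]
        out.append((lo,len(b),len(w),b.min().round(1) if len(b) else None,b.max().round(1) if len(b) else None,w.min().round(1) if len(w) else None,w.max().round(1) if len(w) else None))
    print(n);[print("  ",o) for o in out]
E
python3 - <<'E'
from padm import *
for n in("wrist","side","scene"):padm(n)
E
```

```text
wrist
   (-24, 87, 43, np.float64(27.4), np.float64(36.8), np.float64(22.7), np.float64(28.7))
   (-18, 138, 4, np.float64(27.4), np.float64(37.0), np.float64(25.1), np.float64(27.6))
   (-12, 125, 0, np.float64(28.2), np.float64(36.9), None, None)
   (-6, 140, 1, np.float64(27.7), np.float64(37.7), np.float64(26.3), np.float64(26.3))
   (0, 145, 51, np.float64(27.3), np.float64(36.6), np.float64(22.4), np.float64(28.1))
   (6, 159, 156, np.float64(27.2), np.float64(36.2), np.float64(16.6), np.float64(40.8))
   (12, 169, 318, np.float64(26.6), np.float64(36.9), np.float64(15.2), np.float64(41.9))
   (18, 159, 338, np.float64(27.4), np.float64(36.5), np.float64(15.0), np.float64(43.9))
   (24, 31, 61, np.float64(27.5), np.float64(36.2), np.float64(15.1), np.float64(44.5))
side
   (-24, 5, 5, np.float64(29.8), np.float64(35.3), np.float64(25.0), np.float64(28.0))
   (-18, 6, 3, np.float64(30.5), np.float64(36.2), np.float64(25.7), np.float64(43.9))
   (-12, 5, 6, np.float64(31.8), np.float64(37.0), np.float64(26.6), np.float64(44.3))
   (-6, 7, 3, np.float64(30.2), np.float64(37.5), np
[... 426 characters left out ...]
 np.float64(15.9), np.float64(28.4))
scene
   (-24, 0, 0, None, None, None, None)
   (-18, 2, 0, np.float64(34.7), np.float64(40.8), None, None)
   (-12, 5, 0, np.float64(30.1), np.float64(36.3), None, None)
   (-6, 2, 3, np.float64(32.1), np.float64(32.8), np.float64(40.6), np.float64(43.1))
   (0, 5, 5, np.float64(29.5), np.float64(35.6), np.float64(27.1), np.float64(43.4))
   (6, 3, 12, np.float64(30.4), np.float64(35.6), np.float64(17.5), np.float64(42.8))
   (12, 5, 11, np.float64(30.0), np.float64(36.3), np.float64(17.6), np.float64(46.8))
   (18, 2, 11, np.float64(28.8), np.float64(33.2), np.float64(16.9), np.float64(46.3))
   (24, 0, 1, None, None, np.float64(48.1), np.float64(48.1))
```

>>> jog_arm(rows=[{"offset": [-2.4, 6.1, 0], "twist": 5, "fingers": 1}, {"offset": [-2.9, 5.9, 0], "twist": 5, "fingers": 1}, {"offset": [0, 0, 0], "twist": 0, "fingers": 1}, {"offset": [0, 0, 0], "twist": 0, "fingers": 1}])

```text
time_s: 51.18
tool_pos: [0.6837, 0.0432, 0.0928]
eef_rot: [0.0, 0.527, 0.85, 0.0]
wrist_force: [-5.5, 1.9, 11.7]
opening: 0.017
```

```bash
python3 ang.py; python3 - <<'E'
from padm import *
for n in("wrist","side"):padm(n,n+"22.png")
E
```

```text
r 0.0748 bear 28.7 theta 1.065 [-5.5  1.9 11.7]
wrist
   (-24, 79, 83, np.float64(29.2), np.float64(37.4), np.float64(21.4), np.float64(31.5))
   (-18, 126, 58, np.float64(28.5), np.float64(37.6), np.float64(24.1), np.float64(29.5))
   (-12, 127, 50, np.float64(29.0), np.float64(37.9), np.float64(25.6), np.float64(29.2))
   (-6, 133, 69, np.float64(29.1), np.float64(37.1), np.float64(24.5), np.float64(29.3))
   (0, 141, 123, np.float64(29.1), np.float64(37.2), np.float64(20.2), np.float64(29.7))
   (6, 145, 225, np.float64(15.0), np.float64(37.6), np.float64(17.2), np.float64(40.9))
   (12, 149, 314, np.float64(28.9), np.float64(37.6), np.float64(16.9), np.float64(42.0))
   (18, 154, 344, np.float64(29.1), np.float64(37.6), np.float64(16.8), np.float64(43.8))
   (24, 25, 58, np.float64(29.1), np.float64(36.0), np.float64(17.2), np.float64(44.2))
side
   (-24, 5, 7, np.float64(32.4), np.float64(37.8), np.float64(22.3), np.float64(30.5))
   (-18, 3, 4, np.float64(33.5), np.float64(36.3), np.float64(23.2), np.float64(28.4))
   (-12, 5, 7, np.float64(31.6), np.float64(37.0), np.float64(23.9), np.float64(44.3))
   (-6, 7, 7, np.float64(22.5), np.float64(37.6), np.float64(22.4), np.float64(30.1))
   (0, 6, 8, np.float64(20.3), np.float64(38.0), np.float64(20.7), np.float64(30.4))
   (6, 5, 9, np.float64(16.0), np.float64(36.3), np.float64(18.6), np.float64(31.0))
   (12, 6, 10, np.float64(32.2), np.float64(37.0), np.float64(17.5), np.float64(29.8))
   (18, 6, 16, np.float64(32.7), np.float64(38.0), np.float64(18.2), np.float64(42.8))
   (24, 2, 1, np.float64(33.4), np.float64(35.9), np.float64(25.9), np.float64(25.9))
```

View pics/wrist22.png

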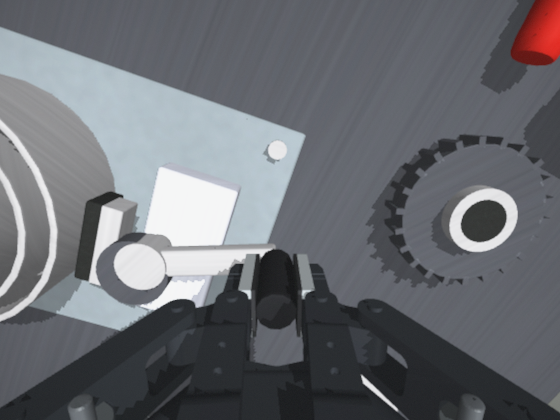

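>>> jog_arm(rows=[{"offset": [-3.4, 5.6, 0], "twist": 5, "fingers": 1}, {"offset": [-3.9, 5.3, 0], "twist": 5, "fingers": 1}, {"offset": [-3, 3.5, 0], "twist": 3.5, "fingers": 1}, {"offset": [0, 0, 0], "twist": 0, "fingers": 1}, {"offset": [0, 0, 0], "twist": 0, "fingers": 1}])

```text
time_s: 51.9
tool_pos: [0.6737, 0.0573, 0.0929]
eef_rot: [0.001, 0.424, 0.906, 0.0]
wrist_force: [-4.1, 0.5, 9.5]
opening: 0.0171
```

```bash
python3 ang.py; python3 - <<'E'
from padm import *
for n in("wrist","side"):padm(n,n+"23.png")
from look import *
for n in("side","scene"):
    c=cap(n); print(n,[find(c,k,np.array([.51,-.008]),zu=z)[0] for k,z in zip("ABCD",(.01,.015,.02,.025))])
E
```

```text
r 0.0748 bear 42.0 theta 1.297 [-4.1  0.5  9.5]
wrist
   (-24, 63, 143, np.float64(31.0), np.float64(37.8), np.float64(19.6), np.float64(35.5))
   (-18, 103, 133, np.float64(31.3), np.float64(38.0), np.float64(21.7), np.float64(31.1))
   (-12, 105, 134, np.float64(31.1), np.float64(37.6), np.float64(22.9), np.float64(30.8))
   (-6, 109, 163, np.float64(30.9), np.float64(37.7), np.float64(20.7), np.float64(31.2))
   (0, 125, 200, np.float64(17.5), np.float64(39.0), np.float64(19.4), np.float64(39.9))
   (6, 136, 245, np.float64(15.0), np.float64(37.7), np.float64(19.4), np.float64(40.4))
   (12, 122, 307, np.float64(31.1), np.float64(38.0), np.float64(19.1), np.float64(41.6))
   (18, 125, 314, np.float64(30.7), np.float64(37.8), np.float64(19.2), np.float64(43.9))
   (24, 18, 55, np.float64(31.4), np.float64(37.0), np.float64(19.4), np.float64(43.9))
side
   (-24, 2, 7, np.float64(35.4), np.float64(38.0), np.float64(22.1), np.float64(27.9))
   (-18, 3, 7, np.float64(33.2), np.float64(36.3), np.float64(23.1), np.float64(31.2))
   (-12, 4, 11, np.float64(33.9), np.float64(37.0), np.float64(21.9), np.float64(44.3))
   (-6, 6, 8, np.float64(19.8), np.float64(37.6), np.float64(20.1), np.float64(32.6))
   (0, 7, 8, np.float64(15.9), np.float64(38.1), np.float64(20.6), np.float64(30.5))
   (6, 4, 8, np.float64(16.2), np.float64(36.2), np.float64(21.0), np.float64(31.4))
   (12, 4, 10, np.float64(34.7), np.float64(36.9), np.float64(22.0), np.float64(32.2))
   (18, 5, 14, np.float64(35.7), np.float64(38.0), np.float64(20.1), np.float64(43.2))
   (24, 0, 4, None, None, np.float64(21.0), np.float64(30.9))
side [array([ 0.5098, -0.007 ]), array([ 0.51  , -0.0069]), array([ 0.5107, -0.0058]), array([ 0.5112, -0.0059])]
scene [array([ 0.5106, -0.0098]), array([ 0.5103, -0.0092]), array([ 0.5118, -0.0083]), array([ 0.5113, -0.0085])]
```

>>> jog_arm(rows=[{"offset": [0, 0, 0], "twist": 0, "fingers": 0}, {"offset": [0, 0, 0], "twist": 0, "fingers": 0}, {"offset": [0, 0, 0], "twist": 0, "fingers": 0}, {"offset": [0, 0, 30], "twist": 0, "fingers": 0}, {"offset": [0, 0, 50], "twist": 0, "fingers": 0}, {"offset": [0, 0, 50], "twist": 0, "fingers": 0}, {"offset": [0, 0, 0], "twist": 0, "fingers": 0}, {"offset": [0, 0, 0], "twist": 0, "fingers": 0}])

```text
time_s: 53.1
tool_pos: [0.6731, 0.0575, 0.2208]
eef_rot: [-0.0, 0.423, 0.906, -0.0]
wrist_force: [0.1, -0.2, -0.9]
opening: 0.0428
```

```bash
python3 - <<'E'
from padm import *
from look import *
print(env.state()["tool_pos"],env.state()["wrist_force"])
for n in("wrist","side","scene"):
    c=cap(n,n+"24.png")
    for k,z in zip("ABCD",(.01,.015,.02,.025)):print(n,k,find(c,k,np.array([.51,-.008]),zu=z))
    W=cloud(c);p=W[np.isfinite(W[...,2])]
    m=(p[:,2]>.1)&(p[:,2]<.11)&(np.hypot(*(p[:,:2]-(.674,.057)).T)<.03);q=p[m].mean(0)
    t=q[:2]-pv;print("knob",q,np.hypot(*t),"theta",np.arctan2(t[1],t[0])+.565)
    if n!="scene":padm(n)
E
```

```text
[0.67305385 0.05754383 0.22081776] [ 0.12040422 -0.17097405 -0.92902446]
wrist A (array([ 0.5108, -0.0047]), 2356, 0.0013, 'bear', 91.4, 98.9, 'rmax', np.float64(0.099), 'grip', array([0.5084, 0.084 ]), 'ztop', np.float64(0.104))
wrist B (array([ 0.5114, -0.0047]), 2189, 0.0013, 'bear', 91.5, 97.6, 'rmax', np.float64(0.099), 'grip', array([0.5099, 0.0718]), 'ztop', np.float64(0.1097))
wrist C (array([ 0.5119, -0.0036]), 1882, 0.0014, 'bear', 94.2, 95.6, 'rmax', np.float64(0.096), 'grip', array([0.5075, 0.0602]), 'ztop', np.float64(0.1156))
wrist D (array([ 0.5123, -0.004 ]), 1419, 0.0013, 'bear', 95.2, 95.4, 'rmax', np.float64(0.084), 'grip', array([0.5077, 0.0478]), 'ztop', np.float64(0.116))
knob [0.67464212 0.05931025 0.10605925] 0.07682497885422777 theta 1.308674104745478
wrist
   (-24, 22, 60, np.float64(31.7), np.float64(37.5), np.float64(19.0), np.float64(43.8))
   (-18, 36, 64, np.float64(31.7), np.float64(37.6), np.float64(19.8), np.float64(31.0))
   (-12, 39, 54, np.float64(31.4), np.float64(37.8), np.float64(22.3), np.float64(30.8))
   (-6, 36, 60, np.float64(31.5), np.flo
[... 2005 characters left out ...]
y([ 0.5103, -0.0096]), 109, 0.0015, 'bear', -151.6, -147.3, 'rmax', np.float64(0.119), 'grip', array([ 0.4323, -0.051 ]), 'ztop', np.float64(0.1054))
scene B (array([ 0.5103, -0.0092]), 88, 0.002, 'bear', 152.2, 154.7, 'rmax', np.float64(0.107), 'grip', array([0.4431, 0.0265]), 'ztop', np.float64(0.11))
scene C (array([ 0.5104, -0.008 ]), 77, 0.0017, 'bear', 93.5, 94.8, 'rmax', np.float64(0.096), 'grip', array([0.5068, 0.0559]), 'ztop', np.float64(0.1147))
scene D (array([ 0.5113, -0.0085]), 71, 0.0017, 'bear', 94.5, 97.1, 'rmax', np.float64(0.083), 'grip', array([0.5075, 0.0435]), 'ztop', np.float64(0.1157))
knob [0.6756054  0.05536994 0.10504133] 0.0749505858132601 theta 1.2612631748226037
```

View pics/wrist24.png

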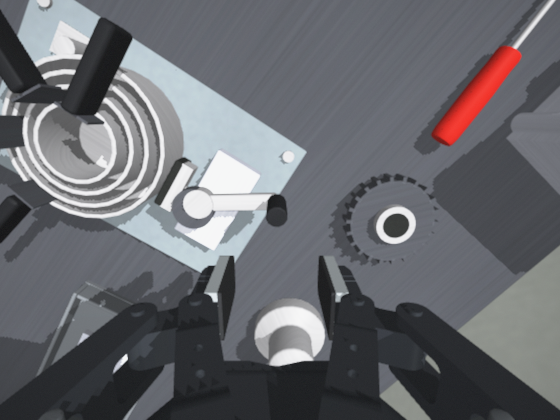

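View pics/side24.png

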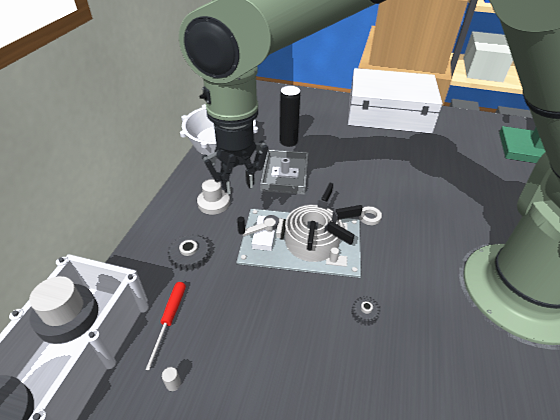

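```bash
python3 -c "
from station import env
print(env.state()['time_s'],env.sign_off())"
```

```text
the job is handed in; nothing more can be done
53.35 None
```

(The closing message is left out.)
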